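# Hang the caddy on the drying stand and lock it

## Task

Swing the red keeper on the drying stand outwards until it is out of the way, hang the yellow caddy with its two ear holes on the stand's two pins so that both ears lie flat on the posts, then swing the keeper fully back over the ear to lock it. Leave everything else on the counter where it stands, and let go at the end.

Things in the scene. Friction and masses are not known exactly. Their poses are not given: they have to be found in the camera images.
- caddy: (Sizes in mm.) Loose yellow caddy, 0.2-0.4 kg; origin at the centre of its underside. Open box 56 (x) x 80 (y) x 75 high; white grip tab over its middle: 40 (x) x 14 thick (y), 67 to 125 above the underside. Two flat ears at +y and -y, 32 wide (x), 176 over both, undersides 70 and tops 75 up, each with an 11 hole 65 from the centre. Same after a half turn about z. Starts upright on the mat.
- caddy_grip (a point): (mm) Point in the middle of the caddy's white grip tab, 108 above its underside; axes as the caddy's. Pinch the tab across y (14 thick).
- hole_a (a point): (mm) Centre of the hole in the caddy's +y ear, at the ear's underside.
- hole_b (a point): (mm) Centre of the hole in the caddy's -y ear, at the ear's underside.
- stand: (mm) Fixed stand, two posts; origin on the counter midway between them, x away from the robot and y to its left at yaw 0. Base 130x200x8. Flat post tops 140 up, x -22 to 50, y 49 to 93 either side: the 80 wide box hangs between them, underside 70 up, clear of a low tie bar (top 60 up). Dark steel pin on each post top at x 0, y +65 and -65: 8 diameter, 22 high, top 8 tapered to 3.
- pin_left (a point): (mm) Foot of the +y pin, at the level of the post top (140 above the counter); the pin rises 22 from here.
- pin_right (a point): (mm) Foot of the -y pin, at the level of the post top (140 above the counter); the pin rises 22 from here.
- keeper (a joint): Red swivel keeper on the +y post, vertical axis at stand x 33, y 78 mm. 0 (stop): arm points to stand -x over the ear's place and blocks it. Grows clockwise from above, arm swinging out to +y: ear's place free from about 1.25, stop at 1.75. Stays where left (friction 0.04 N m). Arm 38 long from the axis, 8 wide, underside 8 above the post top. Starts at 0 to 0.35 rad.
- keeper_grip (a point): (mm) On the keeper's axis, 36 above the post top, in its upright grip fin: 30 long along the arm, 10 thick, 14 to 48 above the post top. Its axes turn with the keeper: the arm points along this point's -x.
- mat: (mm) Fixed black rubber draining mat, 280 (x) x 360 (y) x 6; origin at the centre of its underside. Both caddies start on it.
- grey_caddy: (mm) Loose grey caddy with a black grip tab, box and tab like the yellow one's, short ears without holes (112 over both); origin at the centre of its underside. Leave it.
- mug: (mm) Loose blue mug, 72 diameter with a handle at its +y, 85 high, origin at its foot. Leave it.
- spice_jar: (mm) Loose amber jar, 44 diameter, 100 high, origin at its foot. Leave it.
- soap_bottle: (mm) Loose green bottle, 60 diameter, 170 high, origin at its foot, behind the stand. Leave it.
- salt_jar: (mm) Loose clear jar, 40 diameter, 80 high, origin at its foot, beside the stand's right post. Leave it.
- bowl: (mm) Loose white bowl, 104 diameter, 50 high, origin at its foot, in front of the stand. Leave it.
- tin: (mm) Loose red tin, 66 diameter, 90 high, origin at its foot, behind the mat. Leave it.

How it is judged:
By the outcome, as a careful person would: the job done as asked, in the order asked, and still so for the second after the job is handed in, with the robot touching nothing.
It also fails if it takes over 72 s, if anything falls off the work surface, if the arm or the gripper's body presses on something with over 40 N, if the wrist force passes 120 N, or if a joint passes its speed limit or range.

## Robot

A 7-joint arm with a two-finger parallel gripper is mounted at the origin on the work surface. World frame = base frame: x ahead of the robot, y to its left, z up, the work surface at z = 0. Lengths are in m, angles in degrees, forces in N, time in s.
With the tool pointing down it reaches from about 0.425 to 0.875 m from the base axis. Payload 4.7 kg.
Tool frame: the origin (TCP) lies on the centre line of the jaws, within the pads' length; the fingertips stand ahead of it and the grasp point (between the pads) lies 2 mm behind it (env.tip_reach is the x of the fingertips in the tool frame, in m); x points along the fingers, z is the direction in which the jaws open and shut, and the axes are right-handed (so a half turn about x gives the same grasp; the last joint's range is limited). The gripper opens to 87 mm and grips with 3 to 60 N. Pads are 19 mm wide; open, the fingers measure 117 mm over their backs; the gripper's body (75 mm by 190 mm) begins 51 mm behind the grasp point.
Start: joints at [0.808, 18.392, -4.016, 83.108, 1.295, 78.541, -3.26], TCP at [0.65, -0, 0.24] pointing down, gripper open.
Joint ranges: [-163.93, 163.93], [-17.29, 119.83], [-79.2, 71.16], [3.27, 140.29], [-89.18, 269.18], [5.43, 117.66], [-154.24, 154.24]. Speed limits (degrees/s): [147.25, 147.25, 180, 180, 180, 180, 180].

## Interface

Orientations are given as [roll, pitch, yaw] about the fixed x, y, z axes, in that order (R = Rz(yaw) Ry(pitch) Rx(roll)).
In Python, from cell import telemetry, optics, env, models gives the robot as it stands.
- The arm moves only by the shell command python3 -m pendant 'ROWS' [FORCE]. ROWS is JSON, a list of rows, each a list of 3 entries, a list of its own where there are three numbers: the finger opening in mm, from 0 to 87, then the shift along the tool's x, y, z in mm, then the turn, a rotation vector about the tool's x, y, z in rad. A call has 1 to 10 rows; each row is the pose to reach, as a shift and turn from the pose commanded when the call began, along the tool's axes at that moment; what a row does not reach only later rows make up. A row lasts 1/12 s, in which the tool goes at most 41.7 mm and 7.16 degrees, less where a joint would pass 70% of its speed; a pose out of reach is approached as far as the arm can. A call with a gripper value outside its range is refused whole. The fingers move at their own pace and stop on an object; FORCE is the grip in N (left out, the last holds). Time passes only in rows, so rows that repeat a pose let the fingers close. It gives the time, the measured TCP pose, the force and the opening at its end, in the units of the state.
- telemetry.get_obs(): the state, without advancing time (a new reading comes with each control period).
- optics.read_camera(name): name is "scene" or "side" or "wrist"; returns a dict with "image" (420x560x3 uint8, blue, green, red), "range_z" (420x560 float32, m along the optical axis (not along the pixel's ray), 0 where there is no reading), "fx", "fy", "cx", "cy" (pixels), "k1" (the pictures are not rectified: a ray, as slopes to the right and down, at radius r is drawn at 1 + k1 r^2 times it, then the intrinsics apply), "cam_to_world" (4x4, takes a point from camera to world coordinates). Camera axes: x right, y up, looking along -z (the intrinsics and any distortion apply to the point x, -y, -z); pixel columns grow to the right and rows downward; lengths in m; the calibration is good to about 2 mm. A picture is of the moment at which its call begins.
- env.sign_off(): hands the job in, once; it reports no verdict.
Trained networks look in the newest picture that a camera, given by its name, has taken for a name from the list of things; names that differ only in an ending like _2 or _b are one class to them, and where a whole thing is asked for, a point or a joint stands for the part that bears it (a point fixed in the world has none). Each returns a list of dicts, best first, with "confidence" (0 to 1); they miss things now and then, are a little off and sometimes report something else, mostly with a low value. They report only what shows in the picture. A call takes as long as a camera call.
- models.masks_of(camera, label): "pixels" (420x560 bool, what is visible of it) and "extent" ([left, top, right, bottom] as shares, 0 to 1, of the picture: columns of its width, rows of its height, round what is visible of it).
- models.landmark_of(camera, label): "centre" ([row, column] as shares, 0 to 1, of the picture: columns of its width, rows of its height: a listed point, or the origin of a listed thing).
The state is a dict: "time_s": time; "qpos": joint angles; "joint_velocities": joint speeds; "effort": joint torques, N m; "tool_pos": TCP position; "tool_rot": TCP orientation; "force": force on the tool from outside, world axes, zero at the start; "wrist_torque": the same for the moment, N m; "grip_width": finger opening in m.
Only numpy, scipy, OpenCV 4.12 (cv2) and the standard library are available. Lean on these libraries where they do the work, as an engineer would, in place of code of your own. Each camera call takes 0.05 s, during which the arm holds its last target.

## Working session

There is one attempt and no reset: what is moved stays moved. The work goes in short steps, Python scripts to look and compute and a shell command to move; the robot and the scene stay as the last step left them, time stands still between calls to the robot, and variables do not carry over. Pictures are saved under pics/ and viewed, and the job is handed in when it is done.

```bash
ls; mkdir -p pics; python3 - <<'E'
from cell import telemetry, optics, env, models
import cv2
o=telemetry.get_obs(); print({k:o[k] for k in ('time_s','tool_pos','tool_rot','force','grip_width')}, env.tip_reach)
for n in ("scene","side","wrist"):
    c=optics.read_camera(n); cv2.imwrite(f"pics/{n}0.png",c["image"])
    print(n,c["fx"],c["k1"],c["cam_to_world"].round(3).tolist() if hasattr(c["cam_to_world"],'round') else c["cam_to_world"])
E
```

```text
pics
{'time_s': 0.0, 'tool_pos': array([ 6.49449715e-01, -5.19593912e-05,  2.38444503e-01]), 'tool_rot': array([-176.95591167,   89.88693515, -176.9538383 ]), 'force': array([-0.35856392,  0.22283692, -0.20554543]), 'grip_width': 0.0869392824069973} 0.017
scene 415.8184010843179 -0.09068861451636819 [[-0.534, -0.712, 0.456, 1.048], [0.845, -0.456, 0.279, 0.28], [0.009, 0.534, 0.845, 1.039], [0.0, 0.0, 0.0, 1.0]]
side 502.03203900963496 -0.1532732067352668 [[0.778, 0.322, -0.539, -0.144], [-0.628, 0.368, -0.686, -0.913], [-0.023, 0.872, 0.488, 0.783], [0.0, 0.0, 0.0, 1.0]]
wrist 323.1731550530295 -0.07453013706458135 [[1.0, -0.001, 0.001, 0.65], [0.001, 0.967, 0.254, 0.069], [-0.001, -0.254, 0.967, 0.384], [0.0, 0.0, 0.0, 1.0]]
```

View pics/scene0.png

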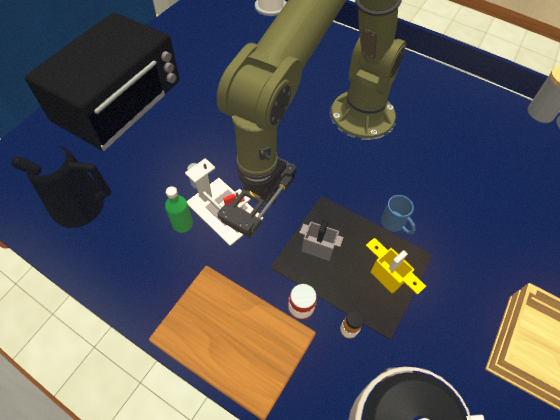

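View pics/side0.png

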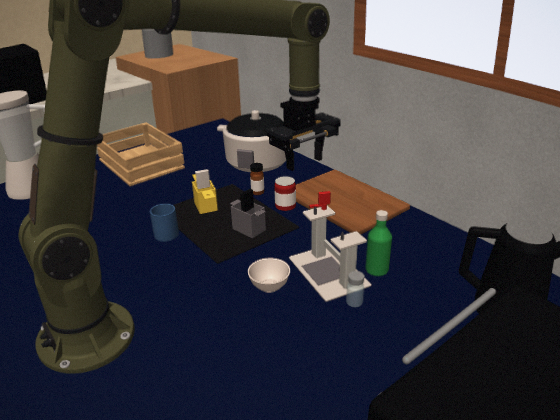

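View pics/wrist0.png

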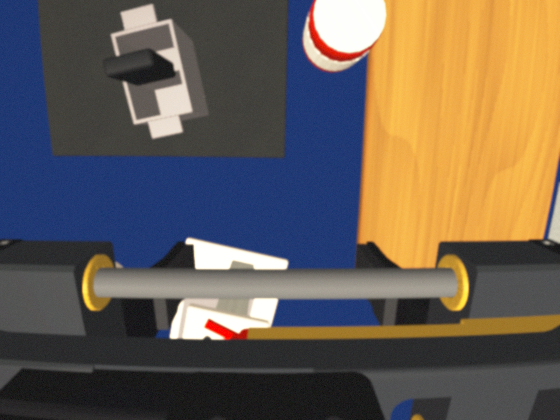

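The scene camera shows the stand around (225,200), with the arm partly covering it. The yellow caddy is at (395,268) and the grey caddy at (322,238). The side camera shows both posts, at (320,235) and (348,260), with the red keeper at (323,200). Next I'll measure these.

```bash
cat > h.py <<'E'
from cell import telemetry, optics, env, models
import numpy as np, cv2
from scipy.spatial.transform import Rotation as Rn
def und(c,uv):
    K=np.array([[c["fx"],0,c["cx"]],[0,c["fy"],c["cy"]],[0,0,1]])
    return cv2.undistortPointsIter(np.array(uv,float).reshape(-1,1,2),K,np.array([c["k1"],0,0,0,0.]),None,None,(3,100,1e-12)).reshape(-1,2)
def ray(c,uv):
    s=und(c,uv); T=np.array(c["cam_to_world"])
    d=np.c_[s[:,0],-s[:,1],-np.ones(len(s))]@T[:3,:3].T
    return T[:3,3],d
def at_z(c,uv,z):
    o,d=ray(c,uv); return o+d*((z-o[2])/d[:,2])[:,None]
def depth_pts(c,uv):
    uv=np.array(uv,float).reshape(-1,2); o,d=ray(c,uv)
    r=c["range_z"][uv[:,1].astype(int),uv[:,0].astype(int)]
    return o+d*r[:,None], r>0
def project(c,P):
    T=np.array(c["cam_to_world"]); p=(np.atleast_2d(P)-T[:3,3])@T[:3,:3]
    a=p[:,0]/-p[:,2]; b=-p[:,1]/-p[:,2]; k=1+c["k1"]*(a*a+b*b)
    return np.c_[c["fx"]*a*k+c["cx"],c["fy"]*b*k+c["cy"]]
def lm(cam,label,c,z=None):
    out=[]
    for r in models.landmark_of(cam,label)[:3]:
        uv=np.array([r["centre"][1]*560,r["centre"][0]*420])
        out.append((round(r["confidence"],2),uv.round(1),at_z(c,uv,z)[0].round(4) if z is not None else None))
    return out
def tri(obs): # list of (c,uv)
    A=np.zeros((3,3));b=np.zeros(3)
    for c,uv in obs:
        o,d=ray(c,uv); d=d[0]/np.linalg.norm(d); M=np.eye(3)-np.outer(d,d); A+=M;b+=M@o
    return np.linalg.solve(A,b)
def pose():
    o=telemetry.get_obs(); return o["tool_pos"],Rn.from_euler('xyz',o["tool_rot"],degrees=True).as_matrix(),o
E
python3 - <<'E'
from h import *
p,R,o=pose(); print(R.round(3))
for cam in ("scene","side","wrist"):
    c=optics.read_camera(cam)
    for l,z in [("pin_left",.14),("pin_right",.14),("keeper_grip",.176),("keeper",.15),("stand",0),("caddy",.006),("caddy_grip",.114),("hole_a",.076),("hole_b",.076),("grey_caddy",.006),("mug",0),("bowl",0),("spice_jar",0),("salt_jar",0),("soap_bottle",0),("tin",0)]:
        print(cam,l,*lm(cam,l,c,z)[:2])
E
```

```text
[[-0.001 -0.     1.   ]
 [-0.     1.     0.   ]
 [-1.    -0.    -0.001]]
scene pin_left (0.7, array([234.8, 197.6]), array([ 0.593 , -0.1129,  0.14  ]))
scene pin_right
scene keeper_grip (0.5, array([230.4, 198.4]), array([ 0.6191, -0.1051,  0.176 ]))Traceback (most recent call last):
  File "<stdin>", line 6, in <module>
  File "h.py", line 23, in lm
    for r in models.landmark_of(cam,label)[:3]:
             ~~~~~~~~~~~~~~~~~~^^^^^^^^^^^
ValueError: it knows: bowl, caddy, caddy_grip, grey_caddy, hole, keeper_grip, mat, mug, pin_left, pin_right, salt_jar, soap_bottle, spice_jar, stand, tin
```

```bash
python3 - <<'E'
from h import *
for cam in ("scene","side","wrist"):
    c=optics.read_camera(cam)
    for l,z in [("pin_left",.14),("pin_right",.14),("keeper_grip",.176),("stand",0),("caddy",.006),("caddy_grip",.114),("hole",.076),("grey_caddy",.006),("mug",0),("bowl",0),("spice_jar",0),("salt_jar",0),("soap_bottle",0),("tin",0)]:
        print(cam,l,*lm(cam,l,c,z)[:2])
c=optics.read_camera("side");im=c["image"]
cv2.imwrite("pics/side_z.png",cv2.resize(im[170:310,240:420],None,fx=4,fy=4,interpolation=cv2.INTER_CUBIC))
c=optics.read_camera("scene");im=c["image"]
a=cv2.resize(im[150:250,160:300],None,fx=4,fy=4,interpolation=cv2.INTER_CUBIC)
cv2.imwrite("pics/scene_z.png",a)
cv2.imwrite("pics/scene_y.png",cv2.resize(im[190:340,270:450],None,fx=4,fy=4,interpolation=cv2.INTER_CUBIC))
E
```

```text
scene pin_left (0.93, array([233.7, 197. ]), array([ 0.593 , -0.1165,  0.14  ])) (0.28, array([300.9, 306.9]), array([0.7533, 0.1788, 0.14  ]))
scene pin_right (0.81, array([207.6, 169.4]), array([ 0.5576, -0.2281,  0.14  ])) (0.68, array([235.3, 196.7]), array([ 0.59  , -0.1135,  0.14  ]))
scene keeper_grip (0.54, array([230.9, 198.4]), array([ 0.6185, -0.104 ,  0.176 ]))
scene stand (0.72, array([225.5, 209.9]), array([ 0.5724, -0.1722,  0.    ])) (0.56, array([205.1, 168.9]), array([ 0.4839, -0.3151,  0.    ]))
scene caddy (0.62, array([387.6, 275.6]), array([0.5101, 0.3179, 0.006 ]))
scene caddy_grip (0.95, array([398.6, 259.3]), array([0.5119, 0.3196, 0.114 ])) (0.21, array([301.3, 304.3]), array([0.7389, 0.1735, 0.114 ]))
scene hole (0.76, array([377.4, 253.6]), array([0.5045, 0.2675, 0.076 ])) (0.7, array([413.1, 283.5]), array([0.5318, 0.3791, 0.076 ]))
scene grey_caddy (0.58, array([321.2, 245.7]), array([0.5271, 0.1228, 0.006 ])) (0.52, array([378.4, 253.5]), array([0.4632, 0.2689, 0.006 ]))
scene mug (0.77, array([390.2, 221.2]), array([0.3454, 0.2545, 0.    ]))
scene bowl
[... 1926 characters left out ...]
array([283.5, 205.4]), array([0.7089, 0.1728, 0.    ]))
wrist pin_left (0.95, array([204.2, 341.5]), array([ 0.5872, -0.1143,  0.14  ]))
wrist pin_right (0.2, array([330.7,  42.3]), array([0.6893, 0.1286, 0.14  ]))
wrist keeper_grip
wrist stand (0.76, array([217.2, 311.8]), array([ 0.5723, -0.171 ,  0.    ]))
wrist caddy
wrist caddy_grip
wrist hole
wrist grey_caddy (0.9, array([176.1,  84. ]), array([0.5396, 0.1181, 0.006 ]))
wrist mug
wrist bowl (0.54, array([109.4, 279.2]), array([ 0.4292, -0.1243,  0.    ]))
wrist spice_jar
wrist salt_jar
wrist soap_bottle (0.56, array([176.3,  83.1]), array([0.5381, 0.1198, 0.    ]))
wrist tin (0.6, array([330.7,  45.1]), array([0.7118, 0.1598, 0.    ]))
```

View pics/side_z.png

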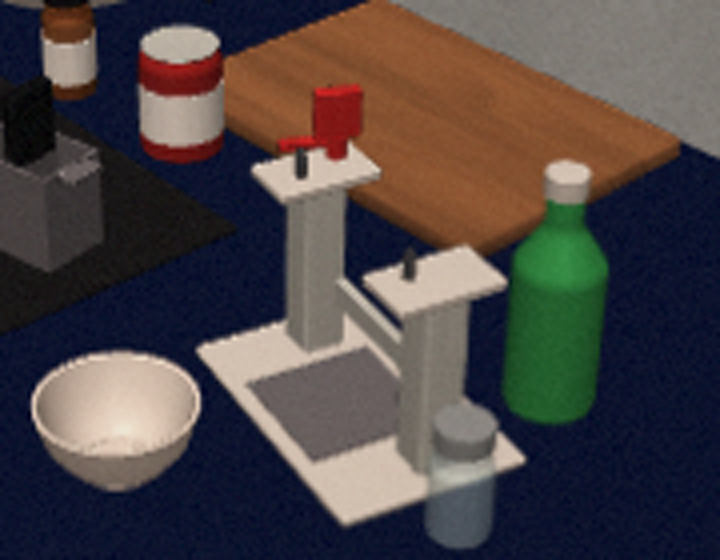

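View pics/scene_y.png

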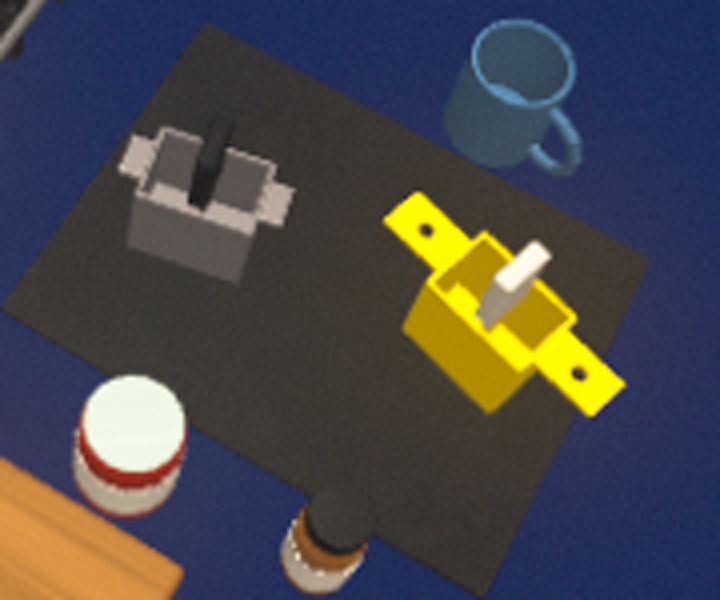

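View pics/scene_z.png

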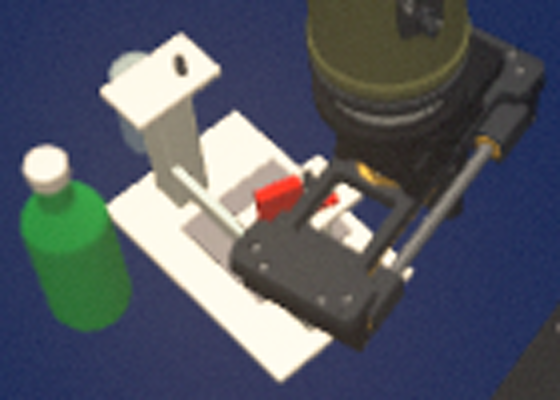

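```bash
python3 -m pendant '[[87,[0,-40,-10],[0,0,0]],[87,[0,-80,-20],[0,0,0]],[87,[0,-120,-30],[0,0,0]],[87,[0,-160,-40],[0,0,0]],[87,[0,-200,-50],[0,0,0]],[87,[0,-200,-50],[0,0,0]]]' 30
python3 - <<'E'
from h import *
p,R,o=pose(); print(p,R.round(3))
for cam in ("wrist","scene"):
    c=optics.read_camera(cam)
    cv2.imwrite(f"pics/{cam}1.png",c["image"])
    for l,z in [("pin_left",.14),("pin_right",.14),("keeper_grip",.176),("stand",0)]:
        print(cam,l,*lm(cam,l,c,z)[:2])
E
```

```text
time_s: 3.2
tool_pos: [0.5959, -0.2127, 0.2398]
tool_rot: [-102.4, 89.6, -103.3]
force: [-0.9, -2.6, 0.5]
grip_width: 0.087
[ 0.59594136 -0.21268373  0.23984585] [[-0.002  0.015  1.   ]
 [-0.008  1.    -0.015]
 [-1.    -0.008 -0.002]]
wrist pin_left (0.79, array([262.4,  79.3]), array([ 0.5884, -0.1101,  0.14  ]))
wrist pin_right (0.8, array([229. , 246.6]), array([ 0.5584, -0.237 ,  0.14  ])) (0.45, array([130.1, 107.6]), array([ 0.4901, -0.1272,  0.14  ]))
wrist keeper_grip (0.94, array([321.2,  63.4]), array([ 0.6255, -0.1061,  0.176 ]))
wrist stand (0.8, array([252.1, 150.8]), array([ 0.5694, -0.171 ,  0.    ]))
scene pin_left (0.67, array([236.2, 197.5]), array([ 0.5907, -0.1101,  0.14  ]))
scene pin_right (0.62, array([205.3, 170.7]), array([ 0.5645, -0.2306,  0.14  ]))
scene keeper_grip (0.56, array([228.7, 200.5]), array([ 0.6265, -0.105 ,  0.176 ]))
scene stand (0.88, array([227. , 212.7]), array([ 0.5777, -0.1629,  0.    ])) (0.43, array([264.8, 184.7]), array([ 0.4339, -0.1241,  0.    ]))
```

View pics/wrist1.png

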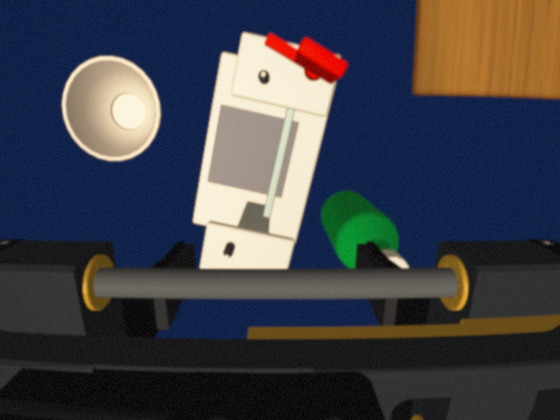

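The wrist view shows the whole stand. The left pin is at about (264,77), the right pin at (230,248), and the red keeper's arm runs from (320,65) to (268,40).

```bash
python3 - <<'E'
from h import *
p,R,o=pose(); print(p,o["force"])
c=optics.read_camera("wrist"); im=c["image"]
S=6
a=cv2.resize(im[25:115,225:355],None,fx=S,fy=S,interpolation=cv2.INTER_CUBIC)
def draw(yaw,O,th):
    def W(P):
        P=np.atleast_2d(P).astype(float)/1000; cy,sy=np.cos(yaw),np.sin(yaw)
        return np.c_[O[0]+cy*P[:,0]-sy*P[:,1],O[1]+sy*P[:,0]+cy*P[:,1],P[:,2]]
    return W
import sys
W=draw(np.radians(-13.5),(0.573,-0.1735),0.2)
def put(a,P,x0,y0,col):
    for u,v in project(c,W(P)): cv2.circle(a,(int((u+.5-x0)*S),int((v+.5-y0)*S)),3,col,-1)
pt=[(-22,49,140),(-22,93,140),(50,49,140),(50,93,140),(0,65,140),(0,65,162),(33,78,188)]
put(a,pt,225,25,(0,255,0)); cv2.imwrite("pics/wz1.png",a)
b=cv2.resize(im[200:290,170:300],None,fx=S,fy=S,interpolation=cv2.INTER_CUBIC)
put(b,[(x,-y,z) for x,y,z in pt],170,200,(0,255,0)); cv2.imwrite("pics/wz2.png",b)
E
```

```text
[ 0.60042925 -0.19876506  0.2395939 ] [-0.25406206 -0.40216001  0.39539322]
```

View pics/wz1.png

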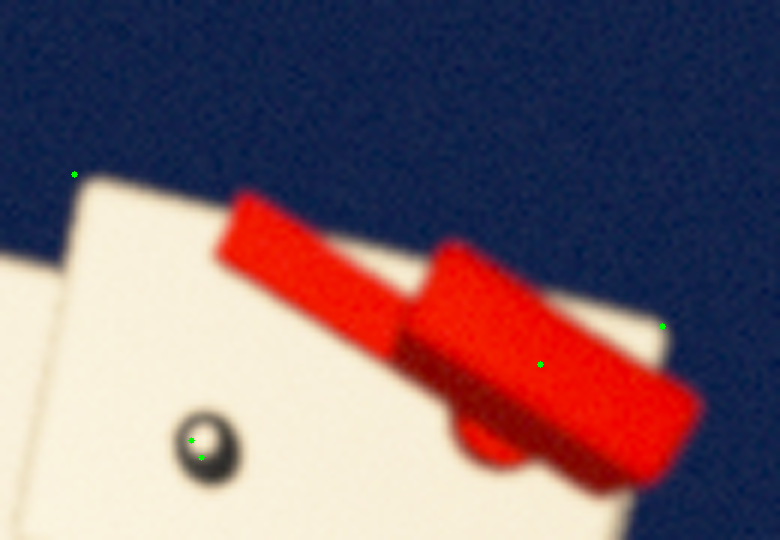

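View pics/wz2.png

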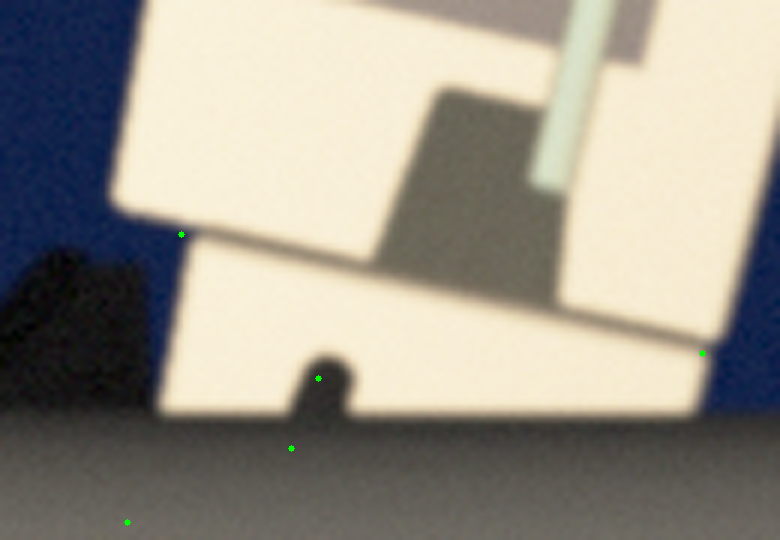

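```bash
python3 - <<'E'
from h import *
from scipy.optimize import least_squares
c=optics.read_camera("wrist")
M=[((-22,93,140),82,175,225,25),((50,93,140),668,322,225,25),((-22,-49,140),192,232,170,200),((50,-49,140),710,347,170,200),((0,65,162),203,440,225,25),((0,-65,162),327,372,170,200)]
P=np.array([m[0] for m in M])/1000; uv=np.array([(m[1]/6-.5+m[3],m[2]/6-.5+m[4]) for m in M])
def W(q,P): 
    cy,sy=np.cos(q[2]),np.sin(q[2]); return np.c_[q[0]+cy*P[:,0]-sy*P[:,1],q[1]+sy*P[:,0]+cy*P[:,1],P[:,2]+q[3]]
for fixz in (1,0):
    f=lambda q:np.r_[(project(c,W(np.r_[q[:3],0 if fixz else q[3]],P))-uv).ravel()]
    r=least_squares(f,[.573,-.173,-.24,0],x_scale=[.01,.01,.1,.01]); q=r.x.copy()
    print(q[:2].round(4),np.degrees(q[2]).round(2),q[3].round(4)); print(r.fun.reshape(-1,2).round(1).tolist())
    print(W(q,np.array([(0,65,140),(0,-65,140),(33,78,176)])/1000).round(4))
    # keeper arm: fin top corners, z=.188
q[3]=0
fin=np.array([(450,240),(705,402),(655,485),(405,325)])/6-.5+np.array([225,25])
w=at_z(c,fin,.188); print(w.round(4), w.mean(0))
d=(w[0]+w[3])/2-(w[1]+w[2])/2; print(np.linalg.norm(d), np.degrees(np.arctan2(d[1],d[0])))
E
```

```text
[ 0.5746 -0.1722] -13.37 0.0
[[0.6, -2.5], [1.1, -1.9], [0.4, -1.3], [0.9, -0.8], [0.4, -2.5], [-3.5, 10.9]]
[[ 0.5896 -0.109   0.14  ]
 [ 0.5595 -0.2354  0.14  ]
 [ 0.6247 -0.104   0.176 ]]
[ 0.5742 -0.1726] -13.36 -0.0077
[[1.2, 0.5], [-1.4, 0.3], [2.0, -3.8], [0.1, -3.8], [0.4, -0.7], [-2.4, 7.2]]
[[ 0.5892 -0.1094  0.1323]
 [ 0.5592 -0.2359  0.1323]
 [ 0.6243 -0.1044  0.1683]]
[[ 0.6143 -0.0944  0.188 ]
 [ 0.6393 -0.109   0.188 ]
 [ 0.6347 -0.1168  0.188 ]
 [ 0.6101 -0.1021  0.188 ]] [ 0.62461051 -0.10557255  0.188     ]
0.02883918374456746 149.47329761728884
```

```bash
python3 - <<'E'
from h import *
from scipy.optimize import least_squares
c=optics.read_camera("wrist")
M=[((-22,93,140),82,175,225,25),((50,93,140),668,322,225,25),((-22,-49,140),192,232,170,200),((50,-49,140),710,347,170,200),((0,65,162),203,440,225,25),((0,-65,140),326,380,170,200)]
P=np.array([m[0] for m in M])/1000; uv=np.array([(m[1]/6-.5+m[3],m[2]/6-.5+m[4]) for m in M])
def W(q,P): 
    cy,sy=np.cos(q[2]),np.sin(q[2]); return np.c_[q[0]+cy*P[:,0]-sy*P[:,1],q[1]+sy*P[:,0]+cy*P[:,1],P[:,2]+q[3]]
for fixz in (1,0):
    f=lambda q:np.r_[(project(c,W(np.r_[q[:3],0 if fixz else q[3]],P))-uv).ravel()]
    r=least_squares(f,[.573,-.173,-.24,0],x_scale=[.01,.01,.1,.01]); q=r.x.copy()
    print(q[:2].round(4),np.degrees(q[2]).round(2),q[3].round(4)); print(r.fun.reshape(-1,2).round(1).tolist())
    print(W(q,np.array([(0,65,140),(0,-65,140),(33,78,176)])/1000).round(4))
p,R,o=pose(); print(p,R.round(3).tolist(),o["force"])
E
```

```text
[ 0.5739 -0.1739] -13.42 0.0
[[-0.1, -0.4], [0.3, 0.2], [-0.3, 0.3], [0.2, 0.8], [-0.4, -0.3], [0.3, -0.4]]
[[ 0.589  -0.1107  0.14  ]
 [ 0.5588 -0.2371  0.14  ]
 [ 0.6241 -0.1057  0.176 ]]
[ 0.5739 -0.1739] -13.42 -0.0006
[[-0.0, -0.2], [0.1, 0.4], [-0.1, 0.1], [0.1, 0.5], [-0.4, -0.1], [0.4, -0.7]]
[[ 0.589  -0.1107  0.1394]
 [ 0.5588 -0.2371  0.1394]
 [ 0.6241 -0.1057  0.1754]]
[ 0.60015484 -0.19956679  0.23957246] [[0.0, -0.001, 1.0], [-0.0, 1.0, 0.001], [-1.0, -0.0, 0.0]] [-0.54282516 -0.37282081 -0.23603131]
```

Stand fit: (0.574, −0.174), yaw −13.4°, with residuals under 1 px. The keeper is at about 0.30 rad. I'll move over the fin with the jaws across it.

```bash
python3 -m pendant '[[45,[0,12,3],[-0.12,0,0]],[45,[0,24,6],[-0.24,0,0]],[45,[0,36,9],[-0.36,0,0]],[45,[0,48,12],[-0.48,0,0]],[45,[0,60,15],[-0.6,0,0]],[45,[0,72,18],[-0.72,0,0]],[45,[0,84,21],[-0.84,0,0]],[45,[0,94,24],[-0.96,0,0]],[45,[0,94,24],[-1.04,0,0]],[45,[0,94,24],[-1.04,0,0]]]'
python3 -m pendant '[[45,[10,0,0],[0,0,0]],[45,[25,0,0],[0,0,0]],[45,[40,0,0],[0,0,0]],[45,[52,0,0],[0,0,0]],[45,[60,0,0],[0,0,0]],[45,[60,0,0],[0,0,0]],[45,[60,0,0],[0,0,0]]]'
python3 - <<'E'
from h import *
p,R,o=pose(); print(p,R.round(3).tolist(),o["force"])
for cam in ("wrist","side"):
    c=optics.read_camera(cam); im=c["image"]
    if cam=="side": im=cv2.resize(im[140:300,230:430],None,fx=4,fy=4)[:600]
    cv2.imwrite(f"pics/{cam}2.png",im)
E
```

```text
time_s: 4.68
tool_pos: [0.6242, -0.1049, 0.2396]
tool_rot: [12.7, 90.0, 72.5]
force: [0.1, -1.3, 0.3]
grip_width: 0.0453
time_s: 5.27
tool_pos: [0.6238, -0.1062, 0.1792]
tool_rot: [119.8, 90.0, 179.4]
force: [0.5, -0.3, -0.3]
grip_width: 0.0455
[ 0.62381131 -0.10623556  0.17917472] [[-0.001, -0.862, 0.507], [0.0, 0.507, 0.862], [-1.0, 0.001, -0.0]] [ 0.51125337 -0.25083905 -0.30528605]
```

View pics/wrist2.png

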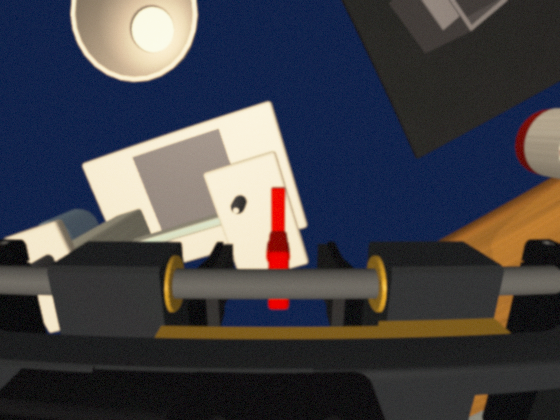

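View pics/side2.png

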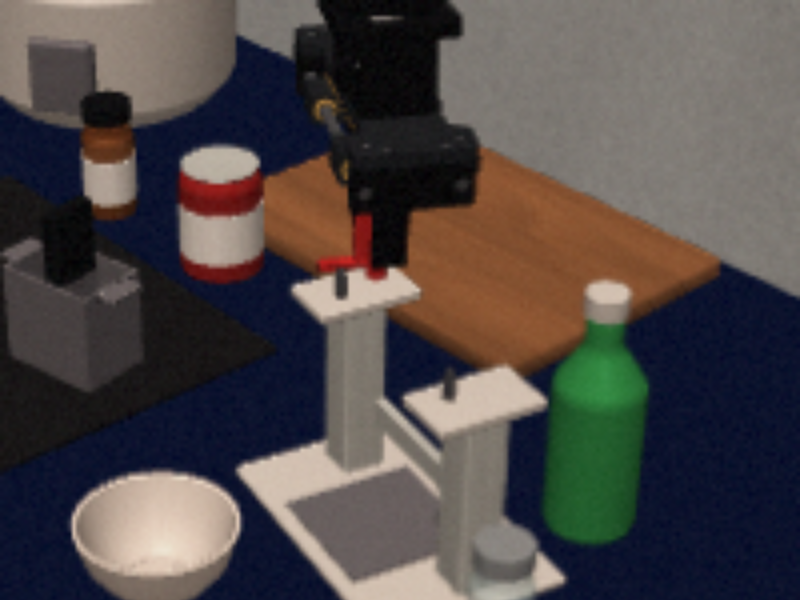

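The fin sits centred between the jaws: its column is 278 and the fingers are at about 220 and 335. Its arm points straight up the image, so it is aligned. Now I'll close and swing it out by 1.3 rad.

```bash
python3 -m pendant '[[8,[0,0,0],[0,0,0]],[8,[0,0,0],[0,0,0]],[8,[0,0,0],[0,0,0]],[8,[0,0,0],[0,0,0]],[8,[0,0,0],[0,0,0]]]' 15
python3 -m pendant '[[8,[0,0,0],[0.07,0,0]],[8,[0,0,0],[0.15,0,0]],[8,[0,0,0],[0.25,0,0]],[8,[0,0,0],[0.35,0,0]],[8,[0,0,0],[0.45,0,0]],[8,[0,0,0],[0.55,0,0]],[8,[0,0,0],[0.65,0,0]],[8,[0,0,0],[0.65,0,0]]]'
python3 -m pendant '[[8,[0,0,0],[0.1,0,0]],[8,[0,0,0],[0.2,0,0]],[8,[0,0,0],[0.3,0,0]],[8,[0,0,0],[0.4,0,0]],[8,[0,0,0],[0.5,0,0]],[8,[0,0,0],[0.6,0,0]],[8,[0,0,0],[0.67,0,0]],[8,[0,0,0],[0.67,0,0]]]'
python3 - <<'E'
from h import *
p,R,o=pose(); print(p,R.round(3).tolist(),o["force"],o["wrist_torque"],o["grip_width"])
c=optics.read_camera("wrist"); cv2.imwrite(f"pics/wrist3.png",c["image"])
E
```

```text
time_s: 5.78
tool_pos: [0.6241, -0.106, 0.1798]
tool_rot: [-70.9, 90.0, -11.3]
force: [-0.7, -0.9, -0.3]
grip_width: 0.0195
time_s: 6.45
tool_pos: [0.6245, -0.1053, 0.1798]
tool_rot: [6.0, 89.9, 28.2]
force: [0.8, 1.2, -0.7]
grip_width: 0.0099
time_s: 7.12
tool_pos: [0.6243, -0.1053, 0.1797]
tool_rot: [65.2, 90.0, 49.3]
force: [0.9, 1.3, 0.3]
grip_width: 0.0099
[ 0.62426624 -0.10530268  0.17972878] [[0.001, 0.275, 0.961], [0.001, 0.961, -0.275], [-1.0, 0.001, 0.0]] [0.92041182 1.30331943 0.26003182] [ 0.37671926 -0.12088231 -0.05340454] 0.00987308054793873
```

View pics/wrist3.png

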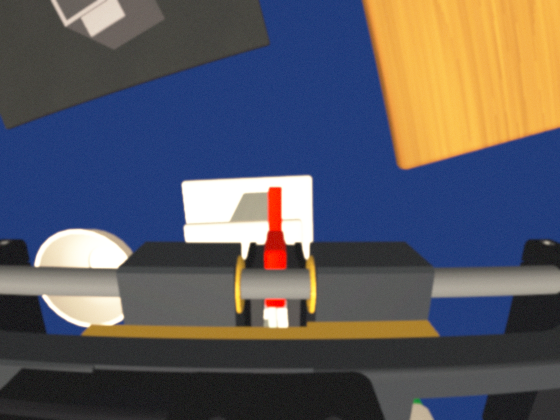

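The gripper is now aligned with the keeper at about 1.6 rad. I'll open a little, lift, and move to view the yellow caddy.

```bash
python3 -m pendant '[[24,[0,0,0],[0,0,0]],[24,[0,0,0],[0,0,0]],[24,[0,0,0],[0,0,0]],[24,[-8,0,0],[0,0,0]],[24,[-25,0,0],[0,0,0]],[24,[-50,0,0],[0,0,0]],[24,[-80,0,0],[0,0,0]],[60,[-100,0,0],[0,0,0]],[60,[-100,0,0],[0,0,0]]]'
python3 - <<'E'
from h import *
p,R,o=pose(); print(p,R.round(3).tolist(),np.round(o["qpos"],1))
c=optics.read_camera("wrist"); cv2.imwrite(f"pics/wrist4.png",c["image"])
c=optics.read_camera("side"); cv2.imwrite(f"pics/side4.png",cv2.resize(c["image"][140:300,230:430],None,fx=4,fy=4)[:600])
E
```

```text
time_s: 7.92
tool_pos: [0.6263, -0.1067, 0.2861]
tool_rot: [7.5, 89.4, -8.5]
force: [0.6, -0.1, 1.0]
grip_width: 0.0306
[ 0.62626268 -0.10670532  0.28614931] [[0.01, 0.276, 0.961], [-0.001, 0.961, -0.276], [-1.0, 0.001, 0.01]] [ 5.4 15.1  2.3 82.  -0.6 82.3 -8.3]
```

View pics/wrist4.png

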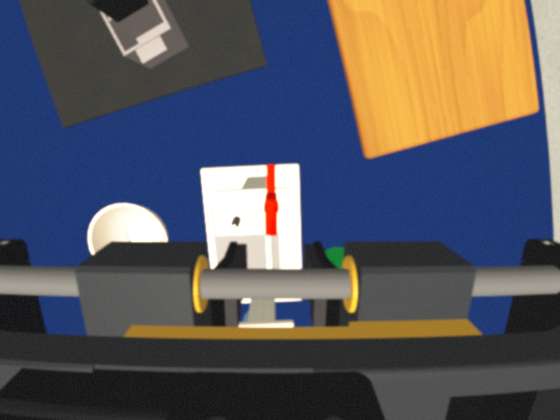

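View pics/side4.png

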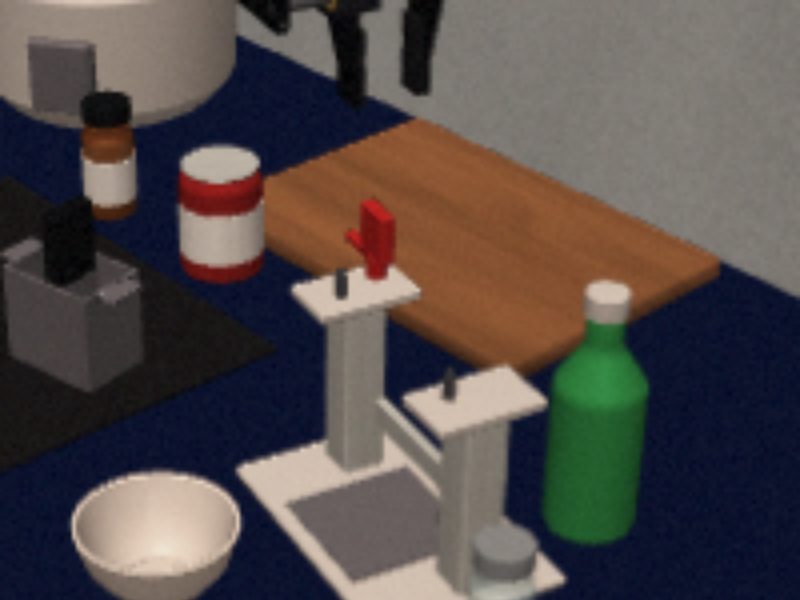

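The keeper is fully swung out, its arm pointing along stand +y, and the ear's place is clear. Next, the caddy.

```bash
python3 -m pendant '[[60,[0,36,-15],[-0.12,0,0]],[60,[0,73,-30],[-0.24,0,0]],[60,[0,110,-45],[-0.36,0,0]],[60,[0,147,-60],[-0.48,0,0]],[60,[0,184,-75],[-0.6,0,0]],[60,[0,221,-90],[-0.72,0,0]],[60,[0,258,-106],[-0.84,0,0]],[60,[0,296,-122],[-0.96,0,0]],[60,[0,334,-138],[-1.08,0,0]],[60,[0,372,-154],[-1.2,0,0]]]'
python3 -m pendant '[[60,[0,0,0],[-0.12,0,0]],[60,[0,0,0],[-0.24,0,0]],[60,[0,0,0],[-0.3,0,0]],[60,[0,0,0],[-0.3,0,0]],[60,[0,0,0],[-0.3,0,0]]]'
python3 - <<'E'
from h import *
p,R,o=pose(); print(p,R.round(3).tolist(),np.round(o["qpos"],1))
c=optics.read_camera("wrist"); cv2.imwrite(f"pics/wrist5.png",c["image"])
for l,z in [("caddy",.006),("caddy_grip",.114),("hole",.076)]:
    print(l,*lm("wrist",l,c,z))
p,R,o=pose(); print(p)
E
```

```text
time_s: 8.85
tool_pos: [0.5776, 0.2953, 0.278]
tool_rot: [160.0, 89.8, -147.0]
force: [0.7, -0.3, 0.4]
grip_width: 0.06
time_s: 9.27
tool_pos: [0.5784, 0.2936, 0.2781]
tool_rot: [138.6, 89.9, -151.6]
force: [-0.3, -0.0, -0.4]
grip_width: 0.0601
[0.57838038 0.29356256 0.2781048 ] [[-0.002, -0.938, 0.345], [-0.001, 0.345, 0.938], [-1.0, 0.002, -0.002]] [-13.8  18.7 -20.1  79.3   6.4  83.2  36.1]
caddy (0.65, array([275.4, 125.8]), array([0.5103, 0.3184, 0.006 ]))
caddy_grip (0.68, array([278.2, 128.4]), array([0.5143, 0.3197, 0.114 ]))
hole (0.9, array([338.1, 127.1]), array([0.5345, 0.3796, 0.076 ])) (0.74, array([215.4, 130. ]), array([0.493 , 0.2576, 0.076 ]))
[0.5787486  0.29376669 0.27927512]
```

View pics/wrist5.png

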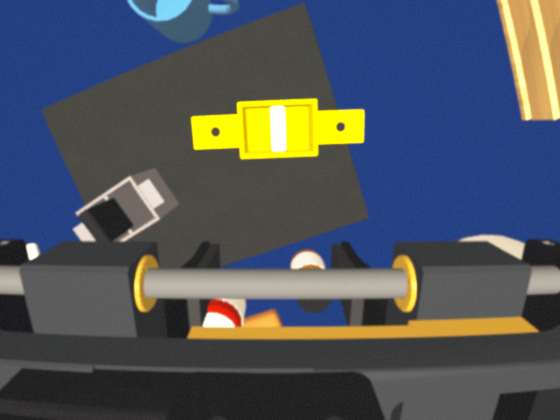

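The caddy is clearly visible, with holes at about (215,132) and (340,127) and the tab at (278,128). I'll get its exact pose from the holes.

```bash
python3 - <<'E'
from h import *
c=optics.read_camera("wrist"); im=c["image"].astype(int)
p,R,o=pose()
S=cv2.resize(c["image"][95:165,180:380],None,fx=4,fy=4,interpolation=cv2.INTER_CUBIC); cv2.imwrite("pics/cz.png",S)
H=[]
for u0,v0 in ((215.5,132),(340.5,127)):
    u0=int(u0);v0=int(v0); w=im[v0-7:v0+8,u0-7:u0+8]; d=np.clip(150-w[...,2],0,None)
    yy,xx=np.mgrid[v0-7:v0+8,u0-7:u0+8]; uv=((xx*d).sum()/d.sum(),(yy*d).sum()/d.sum())
    H.append(at_z(c,uv,.079)[0]); print(uv,H[-1])
H=np.array(H); m=H.mean(0); d=H[1]-H[0]; print("centre",m,"len",np.linalg.norm(d),"dir",np.degrees(np.arctan2(d[1],d[0])))
z=R[:,2]; print("jaw",np.degrees(np.arctan2(z[1],z[0])))
# tab by white mask
msk=(im.min(2)>150); msk[:90]=0; msk[170:]=0; msk[:,:240]=0; msk[:,320:]=0
q=np.argwhere(msk)[:,::-1]; print(q.min(0),q.max(0))
print("shift in tool to tab:",(np.array([m[0],m[1],.114])-p)@R*1000)
E
```

```text
(np.float64(214.8068181818182), np.float64(130.9005681818182)) [0.49451537 0.25727728 0.079     ]
(np.float64(339.6429382809542), np.float64(125.83188186293071)) [0.53441494 0.38141303 0.079     ]
centre [0.51446516 0.31934515 0.079     ] len 0.13039040967113694 dir 72.18161479040654
jaw 69.84371306561317
[269 105] [285 151]
shift in tool to tab: [165.43021508  69.19034603   1.85638954]
```

View pics/cz.png

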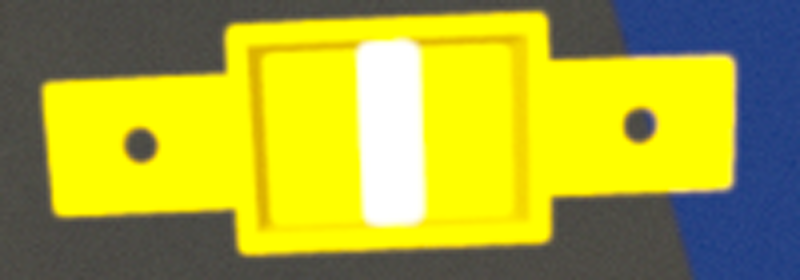

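```bash
python3 -m pendant '[[44,[0,30,1],[-0.04,0,0]],[44,[5,60,2],[-0.04,0,0]],[44,[35,69,2],[-0.04,0,0]],[44,[70,69,2],[-0.04,0,0]],[44,[105,69,2],[-0.04,0,0]],[44,[135,69,2],[-0.04,0,0]],[44,[155,69,2],[-0.04,0,0]],[44,[167,69,2],[-0.04,0,0]],[44,[167,69,2],[-0.04,0,0]],[44,[167,69,2],[-0.04,0,0]]]'
python3 - <<'E'
from h import *
p,R,o=pose(); print(p,R.round(3).tolist(),o["force"])
c=optics.read_camera("wrist"); cv2.imwrite(f"pics/wrist6.png",c["image"])
E
```

```text
time_s: 10.35
tool_pos: [0.515, 0.3198, 0.113]
tool_rot: [-23.2, 90.0, 49.0]
force: [-0.4, 0.3, 0.6]
grip_width: 0.044
[0.51495071 0.31977262 0.11297474] [[0.0, -0.952, 0.306], [0.0, 0.306, 0.952], [-1.0, -0.0, 0.0]] [-0.35854741  0.25055375  0.60886724]
```

View pics/wrist6.png

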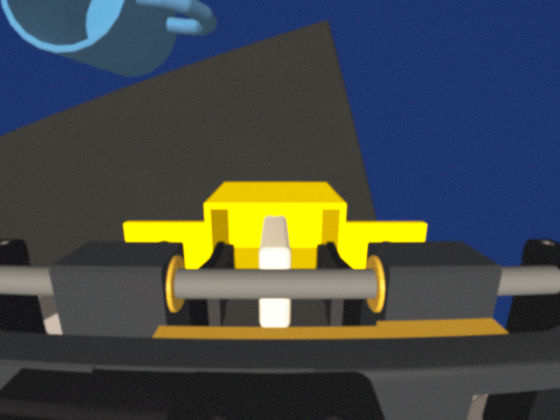

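```bash
python3 -m pendant '[[10,[0,0,0],[0,0,0]],[10,[0,0,0],[0,0,0]],[10,[0,0,0],[0,0,0]],[10,[0,0,0],[0,0,0]],[10,[0,0,0],[0,0,0]],[10,[0,0,0],[0,0,0]],[10,[0,0,0],[0,0,0]],[10,[0,0,0],[0,0,0]]]' 30
python3 -m pendant '[[10,[-5,0,0],[0,0,0]],[10,[-20,0,0],[0,0,0]],[10,[-45,0,0],[0,0,0]],[10,[-75,0,0],[0,0,0]],[10,[-110,0,0],[0,0,0]],[10,[-145,0,0],[0,0,0]],[10,[-175,0,0],[0,0,0]],[10,[-200,0,0],[0,0,0]],[10,[-215,0,0],[0,0,0]],[10,[-215,0,0],[0,0,0]]]'
python3 - <<'E'
from h import *
p,R,o=pose(); print(p,R.round(3).tolist(),o["force"],o["wrist_torque"],o["grip_width"])
c=optics.read_camera("wrist"); cv2.imwrite(f"pics/wrist7.png",c["image"])
c=optics.read_camera("side"); cv2.imwrite(f"pics/side7.png",c["image"])
E
```

```text
time_s: 11.07
tool_pos: [0.5148, 0.3196, 0.1128]
tool_rot: [-86.4, 90.0, -14.2]
force: [-0.1, 0.1, 1.7]
grip_width: 0.0136
time_s: 11.9
tool_pos: [0.5156, 0.3206, 0.3316]
tool_rot: [-41.0, 89.6, 31.2]
force: [-0.4, 0.1, -2.1]
grip_width: 0.0138
[0.51563664 0.320643   0.33161757] [[0.005, -0.952, 0.306], [0.003, 0.306, 0.952], [-1.0, -0.004, 0.005]] [-0.36265315  0.11805048 -2.06448847] [ 0.21884145 -0.10787903  0.03002194] 0.013818399300484731
```

View pics/wrist7.png

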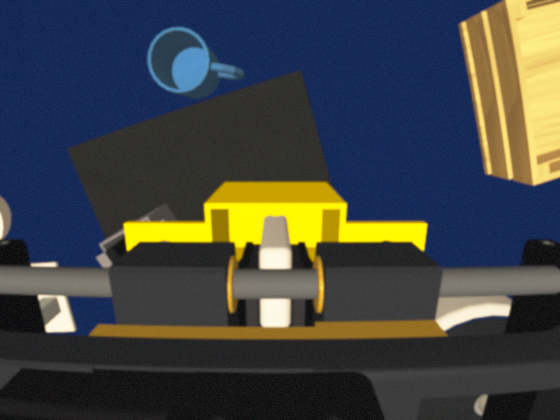

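View pics/side7.png

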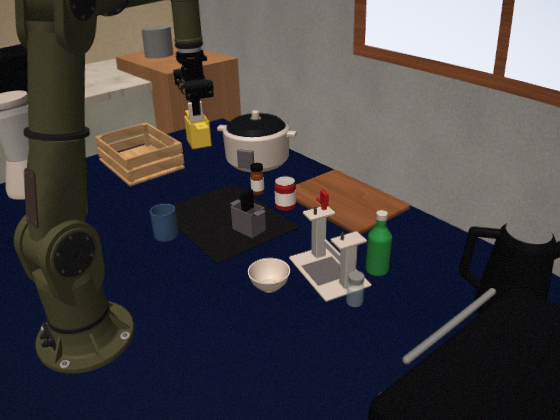

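Caddy is held (opening 13.8 mm, tab centred). Moving it above the stand, underside at about 0.22.

```bash
python3 -m pendant '[[10,[0,-3,-7],[0,0,0]],[10,[0,-10,-22],[0,0,0]],[10,[0,-20,-45],[-0.01,0,0]],[10,[0,-33,-73],[-0.02,0,0]],[10,[0,-47,-102],[-0.03,0,0]],[10,[0,-61,-132],[-0.04,0,0]],[10,[0,-75,-163],[-0.05,0,0]],[10,[0,-89,-194],[-0.06,0,0]],[10,[0,-103,-225],[-0.07,0,0]],[10,[0,-117,-256],[-0.077,0,0]]]'
python3 -m pendant '[[10,[0,-12,-27],[0,0,0]],[10,[0,-25,-56],[0,0,0]],[10,[0,-37,-84],[0,0,0]],[10,[0,-49,-111],[0,0,0]],[10,[0,-59,-134],[0,0,0]],[10,[0,-67,-151],[0,0,0]],[10,[0,-73,-162],[0,0,0]],[10,[0,-75,-168],[0,0,0]],[10,[0,-75,-168],[0,0,0]],[10,[0,-75,-168],[0,0,0]]]'
python3 - <<'E'
from h import *
p,R,o=pose(); print(p,R.round(3).tolist(),o["force"],o["wrist_torque"],o["grip_width"])
z=R[:,2]; print("jaw",np.degrees(np.arctan2(z[1],z[0])))
print((np.array([.5739,-.1739,p[2]])-p)@R*1000)
for n in ("wrist","scene","side"):
    c=optics.read_camera(n); cv2.imwrite(f"pics/{n}8.png",c["image"])
E
```

```text
time_s: 12.83
tool_pos: [0.5467, 0.0376, 0.3255]
tool_rot: [112.3, 89.8, -171.1]
force: [1.0, -0.2, -3.0]
grip_width: 0.0137
time_s: 13.67
tool_pos: [0.5816, -0.1395, 0.3269]
tool_rot: [56.3, 89.9, 133.0]
force: [-0.3, 0.7, -2.7]
grip_width: 0.0137
[ 0.58159004 -0.13947041  0.32688364] [[-0.001, -0.973, 0.231], [0.001, 0.231, 0.973], [-1.0, 0.001, 0.001]] [-0.29959302  0.74987351 -2.68843889] [ 0.13322763 -0.05667045  0.00625652] 0.013734413022214733
jaw 76.66507038778852
[-3.52205539e-02 -4.58186608e-01 -3.52749545e+01]
```

View pics/wrist8.png

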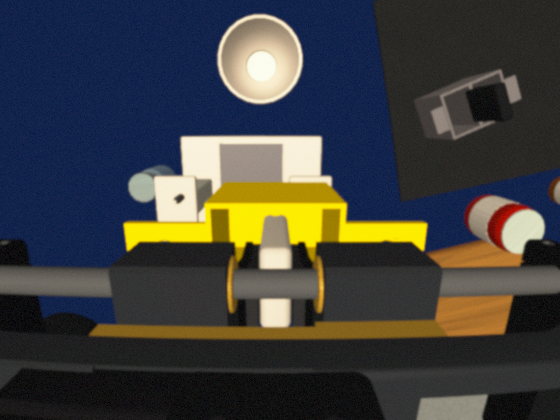

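View pics/side8.png

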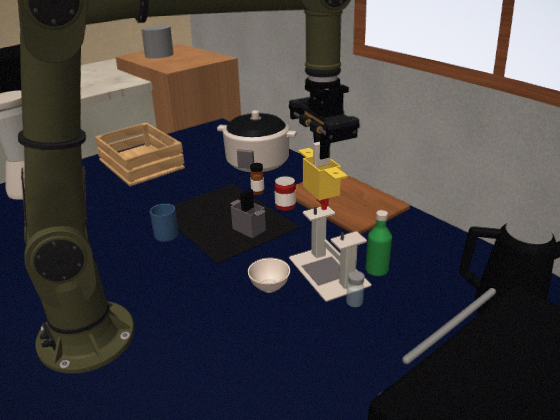

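View pics/scene8.png

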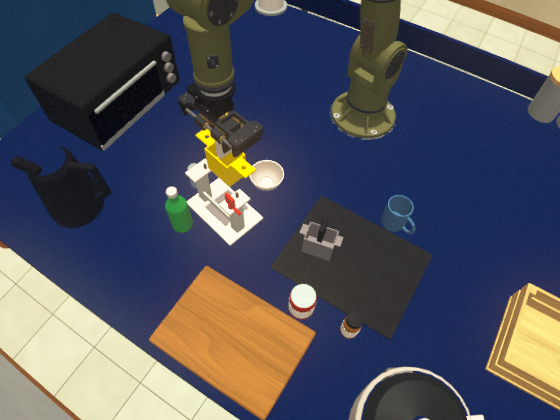

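I'm 35 mm short along the jaw axis, so I'll correct that and lower until the ears are about 10 mm above the pin tips.

```bash
python3 -m pendant '[[10,[0,0,-15],[0,0,0]],[10,[0,0,-30],[0,0,0]],[10,[0,0,-35],[0,0,0]],[10,[10,0,-35],[0,0,0]],[10,[30,0,-35],[0,0,0]],[10,[55,0,-35],[0,0,0]],[10,[80,0,-35],[0,0,0]],[10,[100,0,-35],[0,0,0]],[10,[115,0,-35],[0,0,0]],[10,[115,0,-35],[0,0,0]]]'
python3 -m pendant '[[10,[0,0,0],[0,0,0]],[10,[0,0,0],[0,0,0]],[10,[0,0,0],[0,0,0]]]'
python3 - <<'E'
from h import *
p,R,o=pose(); print(p,R.round(3).tolist(),o["force"],o["wrist_torque"],o["grip_width"])
print((np.array([.5739,-.1739,p[2]])-p)@R*1000)
for n,(x0,y0,x1,y1) in dict(wrist=(90,150,470,280),scene=(160,110,290,210),side=(260,160,400,265)).items():
    c=optics.read_camera(n); s=800/(x1-x0); s=min(s,600/(y1-y0)); cv2.imwrite(f"pics/{n}9.png",cv2.resize(c["image"][y0:y1,x0:x1],None,fx=s,fy=s,interpolation=cv2.INTER_CUBIC))
    for l,z in [("pin_left",.14),("pin_right",.14),("hole",p[2]-.107+.07)]: print(n,l,*lm(n,l,c,z)[:2])
E
```

```text
time_s: 14.65
tool_pos: [0.5716, -0.1721, 0.2078]
tool_rot: [80.1, 89.6, 156.8]
force: [-0.6, -0.3, -2.9]
grip_width: 0.0137
time_s: 14.9
tool_pos: [0.5748, -0.1744, 0.2142]
tool_rot: [-86.6, 89.8, -10.0]
force: [0.4, -0.1, -2.5]
grip_width: 0.0142
[ 0.57477709 -0.17441739  0.21423958] [[0.003, -0.973, 0.231], [-0.001, 0.231, 0.973], [-1.0, -0.003, 0.0]] [ 0.36287481 -0.08855878 -2.51589386] [ 0.09155313 -0.05158957 -0.01407182] 0.014184068795280837
[-0.0027715   0.97289323  0.3007384 ]
wrist pin_left (0.68, array([368.8, 226.7]), array([ 0.5896, -0.1091,  0.14  ]))
wrist pin_right (0.67, array([184. , 227.8]), array([ 0.5599, -0.2382,  0.14  ]))
wrist hole (0.7, array([380. , 248.4]), array([ 0.5909, -0.1129,  0.1772])) (0.58, array([168.4, 244.8]), array([ 0.5591, -0.2373,  0.1772]))
scene pin_left (0.61, array([234.9, 198. ]), array([ 0.5938, -0.112 ,  0.14  ]))
scene pin_right (0.7, array([206.4, 170.9]), array([ 0.5635, -0.2276,  0.14  ])) (0.29, array([234.7, 197. ]), array([ 0.5916, -0.1143,  0.14  ]))
scene hole (0.88, array([204.5, 161.6]), array([ 0.5618, -0.2295,  0.1772])) (0.79, array([233.6, 187.9]), array([ 0.5895, -0.1161,  0.1772]))
side pin_left (0.83, array([312.6, 213.1]), array([ 0.5871, -0.1003,  0.14  ])) (0.42, array([166. , 234.4]), array([0.2556, 0.0548, 0.14  ]))
side pin_right (0.75, array([344.3, 240.2]), array([ 0.56  , -0.2404,  0.14  ]))
side hole (0.57, array([316.1, 198.8]), array([ 0.5984, -0.1006,  0.1772]))
```

View pics/wrist9.png

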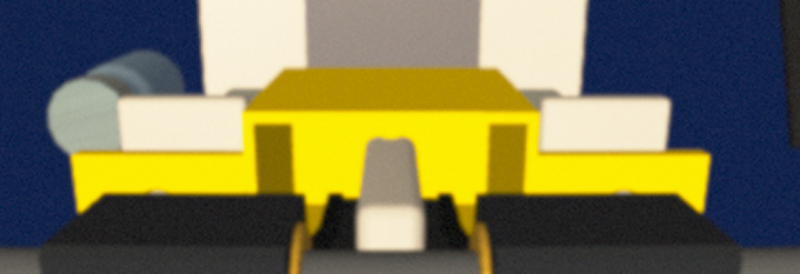

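View pics/side9.png

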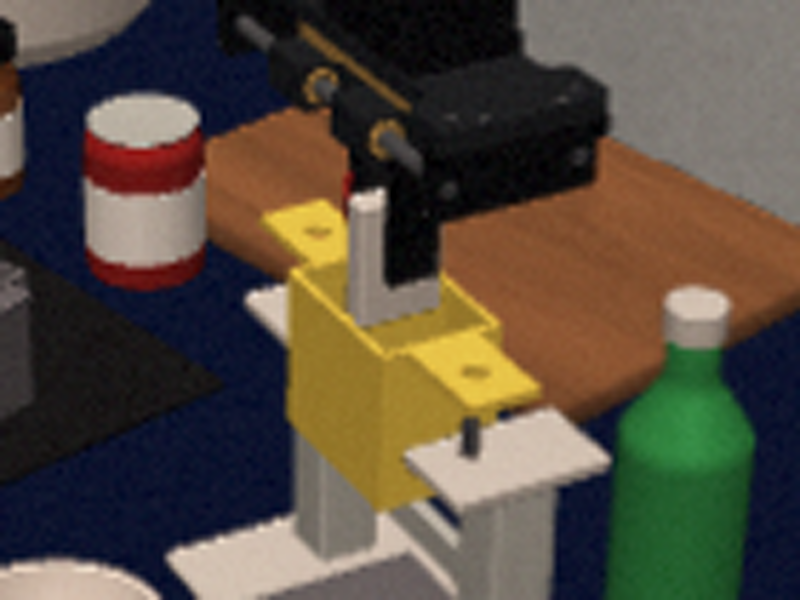

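View pics/scene9.png

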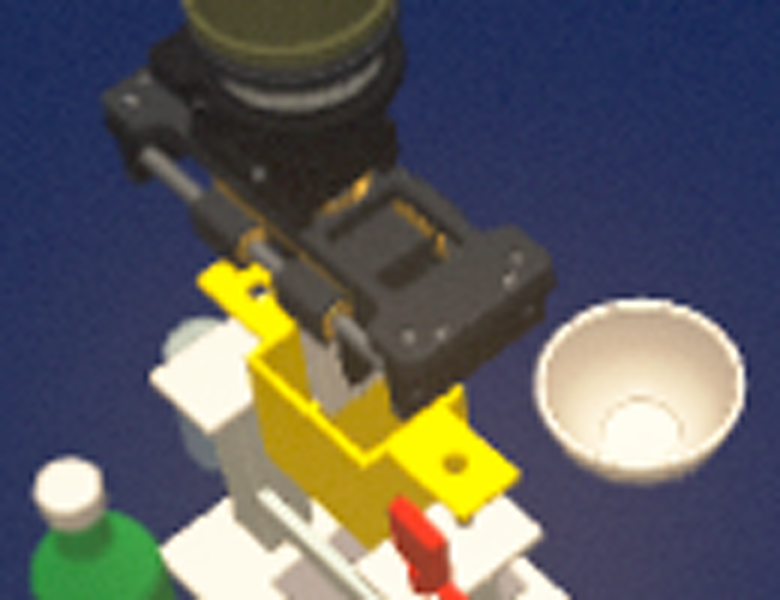

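```bash
python3 - <<'E'
from h import *
p,R,o=pose(); print(p)
yaw=np.radians(-13.42); X=np.array([np.cos(yaw),np.sin(yaw),0]);Y=np.array([-X[1],X[0],0])
C=np.array([.5739,-.1739,0]); U=p[2]-.107
def Pt(o,y,z): return np.array([o[0],o[1],0])+Y*y+np.array([0,0,z])
y2=R[:,2].copy(); 
for n,(x0,y0,s) in dict(scene=(170,140,8),side=(280,185,9)).items():
    c=optics.read_camera(n); a=cv2.resize(c["image"][y0:y0+72,x0:x0+80],None,fx=s,fy=s,interpolation=cv2.INTER_CUBIC)
    for sg in (1,-1):
        for P,col in ((Pt(C,.065*sg,.14),(255,0,0)),(Pt(C,.065*sg,.162),(255,0,255)),(np.array([p[0],p[1],U+.075])+.065*sg*y2,(0,160,0))):
            u=project(c,P)[0]; print(n,sg,u.round(1)); cv2.circle(a,tuple(int((k+.5-b)*s) for k,b in zip(u,(x0,y0))),2,col,-1)
    cv2.imwrite(f"pics/{n}10.png",a)
E
```

```text
[ 0.57372781 -0.17476855  0.21256978]
scene 1 [236.4 196.9]
scene 1 [235.9 192.1]
scene 1 [235.1 187.8]
scene -1 [204.7 168.2]
scene -1 [203.6 163.2]
scene -1 [202.5 158.7]
side 1 [315.9 214.4]
side 1 [316.  206.8]
side 1 [316.2 200.4]
side -1 [342.9 239.8]
side -1 [343.3 231.8]
side -1 [343.8 225. ]
```

View pics/scene10.png

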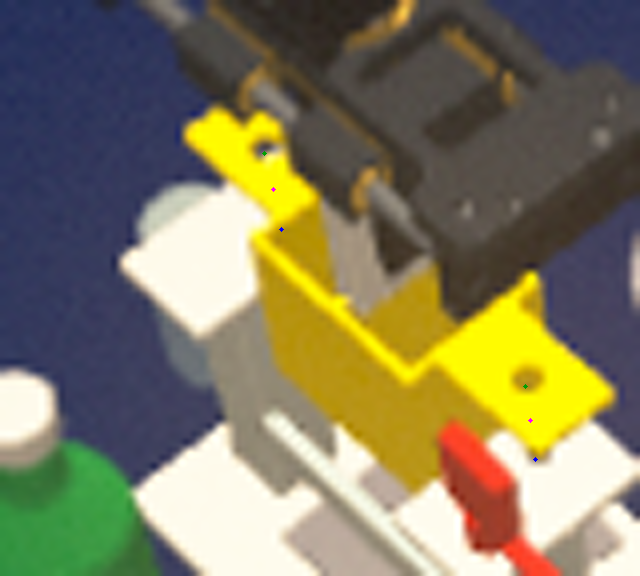

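View pics/side10.png

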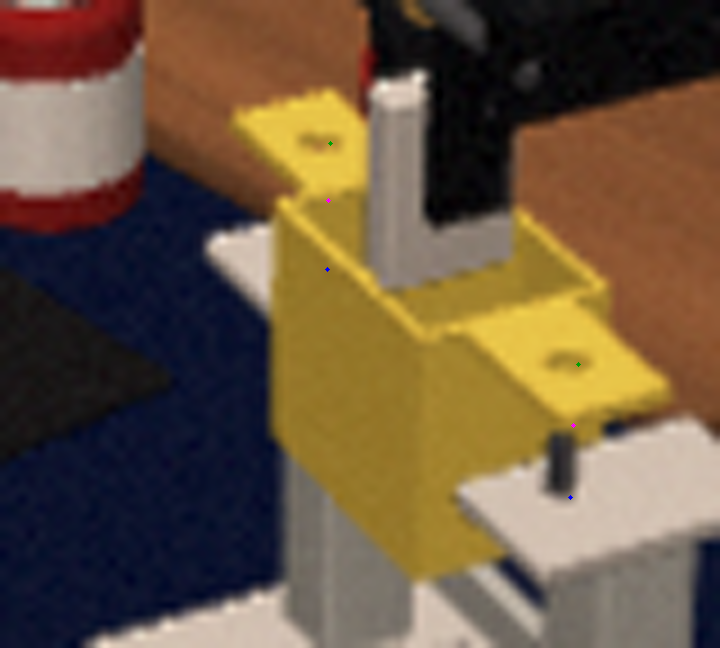

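Both cameras show the holes and pins offset from prediction by the same small amount (side camera: about (9,4) zoomed px for each). That means they are lined up to about 1 mm, so I'll lower while watching the force.

```bash
python3 -m pendant '[[10,[4,0,0],[0,0,0]],[10,[8,0,0],[0,0,0]],[10,[12,0,0],[0,0,0]],[10,[16,0,0],[0,0,0]],[10,[19,0,0],[0,0,0]],[10,[22,0,0],[0,0,0]],[10,[22,0,0],[0,0,0]],[10,[22,0,0],[0,0,0]]]'
python3 - <<'E'
from h import *
p,R,o=pose(); print(p,o["force"],o["wrist_torque"],o["grip_width"])
for n,(x0,y0,s) in dict(scene=(170,140,8),side=(280,185,9)).items():
    c=optics.read_camera(n); a=cv2.resize(c["image"][y0:y0+72,x0:x0+80],None,fx=s,fy=s,interpolation=cv2.INTER_CUBIC)
    cv2.imwrite(f"pics/{n}11.png",a)
E
```

```text
time_s: 16.27
tool_pos: [0.5737, -0.1745, 0.1904]
tool_rot: [61.7, 90.0, 138.3]
force: [0.1, -0.1, -1.6]
grip_width: 0.0136
[ 0.57371688 -0.17452251  0.19035877] [ 0.08120557 -0.12412749 -1.62611416] [ 0.16331627 -0.10544799  0.03578214] 0.013637043870589925
```

View pics/scene11.png

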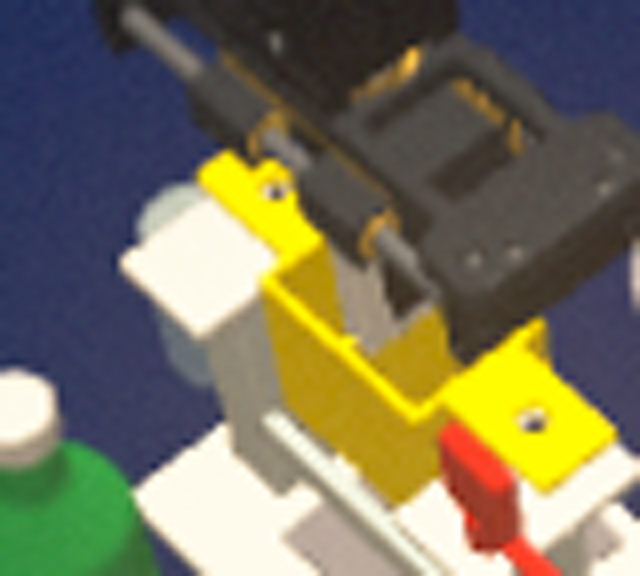

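View pics/side11.png

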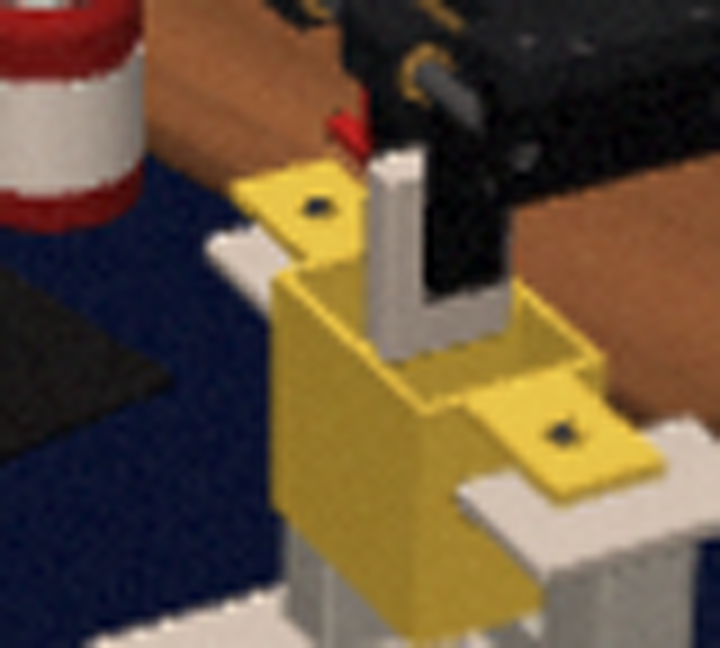

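Both holes show the pin tips inside them and there is no contact force, so I'll lower the rest.

```bash
python3 -m pendant '[[10,[3,0,0],[0,0,0]],[10,[5,0,0],[0,0,0]],[10,[7,0,0],[0,0,0]],[10,[9,0,0],[0,0,0]],[10,[11,0,0],[0,0,0]],[10,[12,0,0],[0,0,0]],[10,[13,0,0],[0,0,0]],[10,[13,0,0],[0,0,0]],[10,[13,0,0],[0,0,0]]]'
python3 - <<'E'
from h import *
p,R,o=pose(); print(p,o["force"],o["wrist_torque"],o["grip_width"])
for n,(x0,y0,s) in dict(scene=(170,140,8),side=(280,185,9)).items():
    c=optics.read_camera(n); a=cv2.resize(c["image"][y0:y0+72,x0:x0+80],None,fx=s,fy=s,interpolation=cv2.INTER_CUBIC)
    cv2.imwrite(f"pics/{n}12.png",a)
E
```

```text
time_s: 17.12
tool_pos: [0.5738, -0.1745, 0.1774]
tool_rot: [26.0, 90.0, 102.6]
force: [0.4, 0.7, -3.1]
grip_width: 0.014
[ 0.57376591 -0.17454061  0.17744232] [ 0.3851846   0.72116109 -3.08669617] [ 0.32409823 -0.14796954 -0.0263474 ] 0.013951801350551877
```

View pics/side12.png

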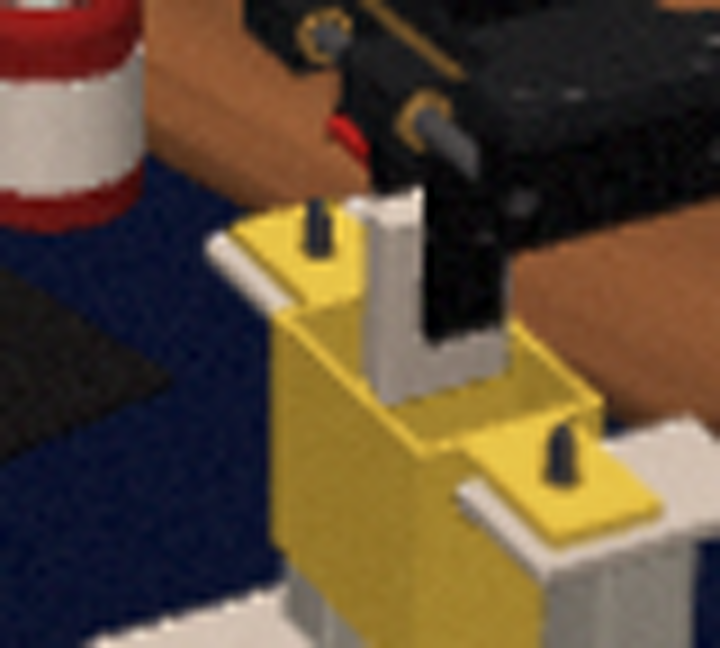

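```bash
python3 -m pendant '[[10,[0.5,0,0],[0,0,0]],[10,[1,0,0],[0,0,0]],[10,[1,0,0],[0,0,0]],[10,[1,0,0],[0,0,0]]]'
python3 -m pendant '[[10,[0.5,0,0],[0,0,0]],[10,[1,0,0],[0,0,0]],[10,[1,0,0],[0,0,0]],[10,[1,0,0],[0,0,0]]]'
```

```text
time_s: 17.55
tool_pos: [0.5739, -0.1747, 0.1768]
tool_rot: [-82.3, 90.0, -5.7]
force: [0.6, 1.7, -0.9]
grip_width: 0.0137
time_s: 17.88
tool_pos: [0.5739, -0.1747, 0.1767]
tool_rot: [-85.6, 90.0, -9.0]
force: [-2.5, 2.2, 5.9]
grip_width: 0.0134
```

Seated: the support force is now +6 N up. Releasing and rising.

```bash
python3 -m pendant '[[34,[0,0,0],[0,0,0]],[34,[0,0,0],[0,0,0]],[34,[0,0,0],[0,0,0]],[34,[0,0,0],[0,0,0]],[34,[-10,0,0],[0,0,0]],[34,[-30,0,0],[0,0,0]],[34,[-60,0,0],[0,0,0]],[34,[-90,0,0],[0,0,0]],[34,[-100,0,0],[0,0,0]],[34,[-100,0,0],[0,0,0]]]'
python3 - <<'E'
from h import *
p,R,o=pose(); print(p,R.round(3).tolist(),o["force"],o["grip_width"])
for n,(x0,y0,s) in dict(scene=(170,140,8),side=(280,185,9)).items():
    c=optics.read_camera(n); a=cv2.resize(c["image"][y0:y0+72,x0:x0+80],None,fx=s,fy=s,interpolation=cv2.INTER_CUBIC)
    cv2.imwrite(f"pics/{n}13.png",a)
c=optics.read_camera("wrist"); cv2.imwrite("pics/wrist13.png",c["image"])
E
```

```text
time_s: 18.72
tool_pos: [0.5755, -0.1753, 0.2799]
tool_rot: [-92.7, 89.6, -16.1]
force: [-0.2, -0.2, 1.2]
grip_width: 0.0339
[ 0.57553454 -0.17530112  0.27989198] [[0.007, -0.973, 0.232], [-0.002, 0.232, 0.973], [-1.0, -0.007, -0.0]] [-0.22724992 -0.17513539  1.15679786] 0.033894559702147546
```

View pics/side13.png

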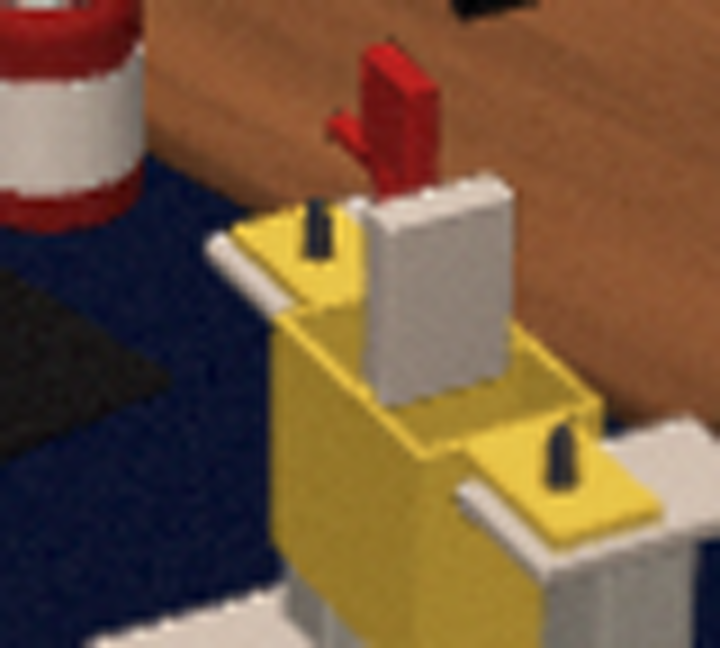

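View pics/scene13.png

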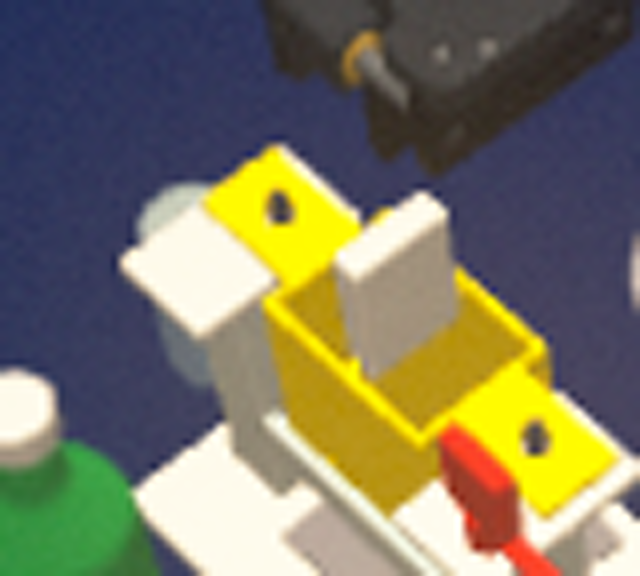

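View pics/wrist13.png

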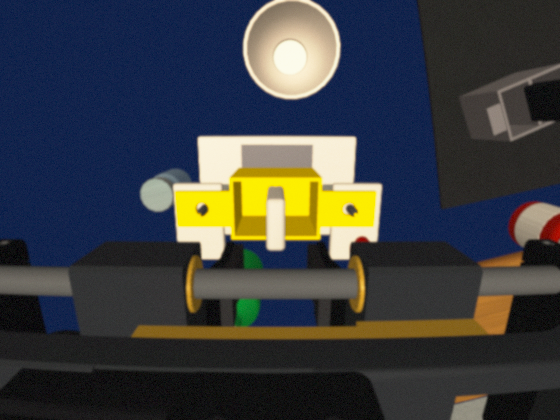

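The caddy hangs flat on both posts with both pins through the ears. Next I'll go back to the keeper fin.

```bash
python3 -m pendant '[[28,[0,-4,10],[0.12,0,0]],[28,[0,-8,20],[0.24,0,0]],[28,[0,-12,30],[0.36,0,0]],[28,[0,-16,40],[0.48,0,0]],[28,[0,-20,50],[0.6,0,0]],[28,[0,-25,60],[0.72,0,0]],[28,[0,-29,70],[0.84,0,0]],[28,[0,-33,79],[0.96,0,0]],[28,[0,-33,79],[1.08,0,0]],[28,[0,-33,79],[1.2,0,0]]]'
python3 -m pendant '[[28,[0,0,0],[0.12,0,0]],[28,[0,0,0],[0.24,0,0]],[28,[0,0,0],[0.36,0,0]],[28,[0,0,0],[0.416,0,0]],[28,[0,0,0],[0.416,0,0]],[28,[0,0,0],[0.416,0,0]],[28,[0,0,0],[0.416,0,0]]]'
python3 - <<'E'
from h import *
p,R,o=pose(); print(p,R.round(3).tolist(),o["force"],o["grip_width"])
z=R[:,2]; print(np.degrees(np.arctan2(z[1],z[0])),(np.array([.6241,-.1057,.181])-p)@R*1000)
c=optics.read_camera("wrist"); cv2.imwrite("pics/wrist14.png",c["image"])
E
```

```text
time_s: 19.7
tool_pos: [0.6235, -0.1043, 0.2727]
tool_rot: [162.6, 89.7, 170.2]
force: [-0.3, -1.2, 0.3]
grip_width: 0.0274
time_s: 20.28
tool_pos: [0.6237, -0.1054, 0.2743]
tool_rot: [-168.8, 89.9, 175.3]
force: [-0.4, -0.7, -0.1]
grip_width: 0.0276
[ 0.62366563 -0.10544599  0.27432912] [[-0.002, 0.274, 0.962], [0.0, 0.962, -0.274], [-1.0, -0.0, -0.002]] [-0.4261299  -0.70910247 -0.1092181 ] 0.027640449531771995
-15.891508207108059 [ 9.33280101e+01 -8.85175894e-02  6.72765656e-01]
```

View pics/wrist14.png

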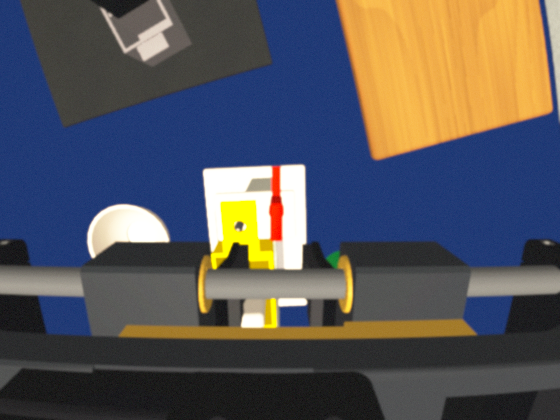

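```bash
python3 -m pendant '[[28,[15,0,0],[0,0,0]],[28,[40,0,0],[0,0,0]],[28,[65,0,0],[0,0,0]],[28,[83,0,0],[0,0,0]],[28,[92,0,0],[0,0,0]],[28,[92,0,0],[0,0,0]],[28,[92,0,0],[0,0,0]]]'
python3 - <<'E'
from h import *
p,R,o=pose(); print(p,o["force"],o["grip_width"])
c=optics.read_camera("wrist"); cv2.imwrite("pics/wrist15.png",c["image"])
E
```

```text
time_s: 20.92
tool_pos: [0.6243, -0.1056, 0.1838]
tool_rot: [-47.7, 90.0, -63.7]
force: [-0.1, 0.4, 0.4]
grip_width: 0.0282
[ 0.62428023 -0.10557698  0.18382343] [-0.11716698  0.38689765  0.37882751] 0.028171573383612935
```

View pics/wrist15.png

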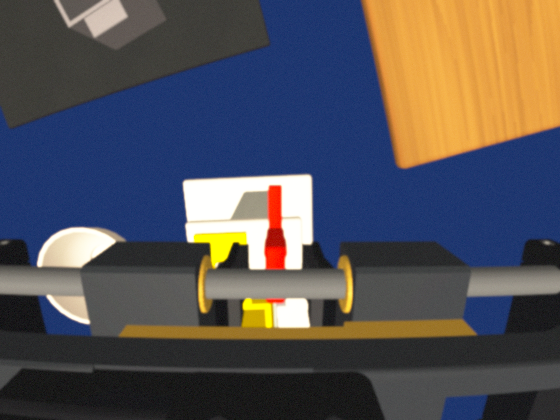

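```bash
python3 -m pendant '[[8,[0,0,0],[0,0,0]],[8,[0,0,0],[0,0,0]],[8,[0,0,0],[0,0,0]],[8,[0,0,0],[0,0,0]],[8,[0,0,0],[0,0,0]],[8,[0,0,0],[0,0,0]],[8,[0,0,0],[0,0,0]],[8,[0,0,0],[0,0,0]]]' 15
python3 -m pendant '[[8,[0,0,0],[-0.08,0,0]],[8,[0,0,0],[-0.18,0,0]],[8,[0,0,0],[-0.28,0,0]],[8,[0,0,0],[-0.38,0,0]],[8,[0,0,0],[-0.48,0,0]],[8,[0,0,0],[-0.58,0,0]],[8,[0,0,0],[-0.68,0,0]],[8,[0,0,0],[-0.78,0,0]],[8,[0,0,0],[-0.86,0,0]],[8,[0,0,0],[-0.9,0,0]]]'
python3 -m pendant '[[8,[0,0,0],[-0.08,0,0]],[8,[0,0,0],[-0.18,0,0]],[8,[0,0,0],[-0.28,0,0]],[8,[0,0,0],[-0.38,0,0]],[8,[0,0,0],[-0.48,0,0]],[8,[0,0,0],[-0.56,0,0]],[8,[0,0,0],[-0.62,0,0]],[8,[0,0,0],[-0.66,0,0]],[8,[0,0,0],[-0.66,0,0]],[8,[0,0,0],[-0.66,0,0]]]'
python3 - <<'E'
from h import *
p,R,o=pose(); z=R[:,2]; print(p,o["force"],o["wrist_torque"],o["grip_width"],np.degrees(np.arctan2(z[1],z[0])))
c=optics.read_camera("wrist"); cv2.imwrite("pics/wrist16.png",c["image"])
E
```

```text
time_s: 21.63
tool_pos: [0.6242, -0.1055, 0.1841]
tool_rot: [9.3, 90.0, -6.6]
force: [-1.7, 0.2, 3.4]
grip_width: 0.0099
time_s: 22.47
tool_pos: [0.6247, -0.1054, 0.1841]
tool_rot: [-29.9, 89.9, 5.9]
force: [-0.9, 1.1, 3.3]
grip_width: 0.0101
time_s: 23.3
tool_pos: [0.6249, -0.1051, 0.1842]
tool_rot: [-62.1, 89.9, 11.3]
force: [0.5, 0.6, 2.8]
grip_width: 0.0096
[ 0.62493299 -0.10507999  0.18418651] [0.53593766 0.64691663 2.76685685] [ 0.37349771 -0.30355581  0.02679262] 0.00962183510587697 73.35159711500519
```

View pics/wrist16.png

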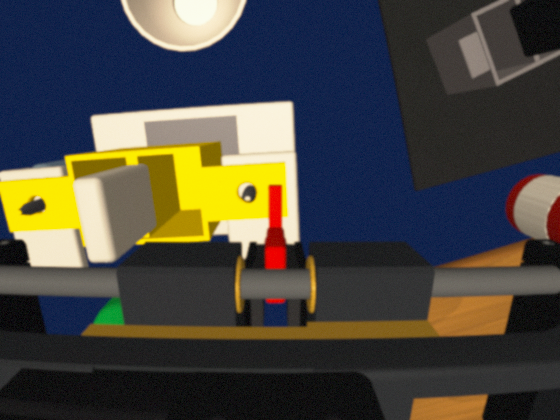

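The arm lies over the ear but is about 3° short of the stop (jaw at 73.4°, needs 76.6°). I'll turn on until the stop's torque shows.

```bash
for i in 1; do python3 -m pendant '[[8,[0,0,0],[-0.03,0,0]],[8,[0,0,0],[-0.06,0,0]],[8,[0,0,0],[-0.06,0,0]],[8,[0,0,0],[-0.06,0,0]]]'; done
python3 -c "
from h import *
p,R,o=pose(); z=R[:,2]; print(o['wrist_torque'],np.degrees(np.arctan2(z[1],z[0])))"
python3 -m pendant '[[8,[0,0,0],[-0.03,0,0]],[8,[0,0,0],[-0.06,0,0]],[8,[0,0,0],[-0.06,0,0]],[8,[0,0,0],[-0.06,0,0]]]'
python3 -c "
from h import *
p,R,o=pose(); z=R[:,2]; print(o['wrist_torque'],np.degrees(np.arctan2(z[1],z[0])),o['grip_width'])
c=optics.read_camera('wrist'); cv2.imwrite('pics/wrist17.png',c['image'])"
```

```text
time_s: 23.68
tool_pos: [0.6249, -0.1051, 0.1842]
tool_rot: [-65.9, 89.9, 10.9]
force: [2.1, 1.8, 4.4]
grip_width: 0.0098
[ 0.56975816 -0.50590541 -0.09603138] 76.76596469756669
time_s: 24.02
tool_pos: [0.6249, -0.1051, 0.1841]
tool_rot: [-65.9, 89.9, 14.3]
force: [3.0, 2.0, 5.3]
grip_width: 0.0101
[ 0.58724971 -0.65538511 -0.30402822] 80.17346070989716 0.010137670118831836
```

View pics/wrist17.png

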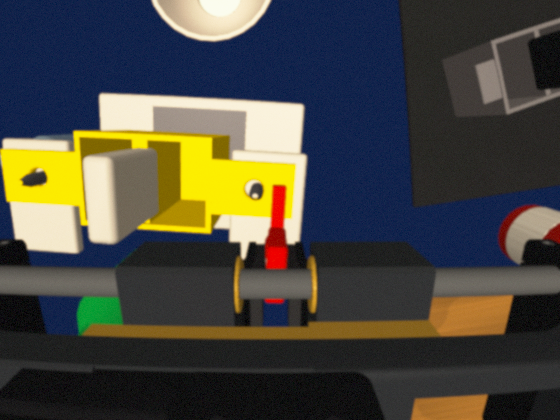

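It has reached the stop: torque jumped to 0.30 N·m and the keeper stayed put while the tool turned about 3° past it. Opening here and rising straight up.

```bash
python3 -m pendant '[[30,[0,0,0],[0,0,0]],[30,[0,0,0],[0,0,0]],[30,[0,0,0],[0,0,0]],[30,[0,0,0],[0,0,0]],[30,[-8,0,0],[0,0,0]],[30,[-25,0,0],[0,0,0]],[30,[-50,0,0],[0,0,0]],[30,[-80,0,0],[0,0,0]],[30,[-100,0,0],[0,0,0]],[30,[-100,0,0],[0,0,0]]]'
python3 -m pendant '[[30,[0,-30,0],[0,0,0]],[30,[0,-60,0],[0,0,0]],[30,[0,-80,0],[0,0,0]],[30,[0,-90,0],[0,0,0]],[30,[0,-90,0],[0,0,0]],[30,[0,-90,0],[0,0,0]]]'
python3 - <<'E'
from h import *
p,R,o=pose(); print(p,o["force"],o["grip_width"])
yaw=np.radians(-13.42); A=np.array([[np.cos(yaw),-np.sin(yaw)],[np.sin(yaw),np.cos(yaw)]])
for n,(x0,y0,s) in dict(wrist=(190,60,4),scene=(170,140,8),side=(280,185,9)).items():
    c=optics.read_camera(n); w,h=(200,150) if n=="wrist" else (80,72)
    cv2.imwrite(f"pics/{n}18f.png",c["image"])
    a=cv2.resize(c["image"][y0:y0+h,x0:x0+w],None,fx=s,fy=s,interpolation=cv2.INTER_CUBIC)
    cv2.imwrite(f"pics/{n}18.png",a)
E
```

```text
time_s: 24.9
tool_pos: [0.6261, -0.106, 0.2898]
tool_rot: [-91.5, 89.5, -11.2]
force: [1.1, -0.2, 0.4]
grip_width: 0.0295
time_s: 25.4
tool_pos: [0.7125, -0.1208, 0.2823]
tool_rot: [95.2, 89.9, 175.5]
force: [-1.5, -0.5, -0.4]
grip_width: 0.0301
[ 0.71248683 -0.12080879  0.28231013] [-1.47470513 -0.52220297 -0.3928044 ] 0.030072563525695196
```

View pics/wrist18f.png

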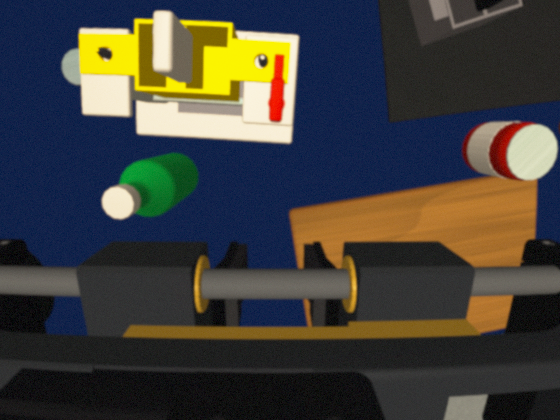

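View pics/side18.png

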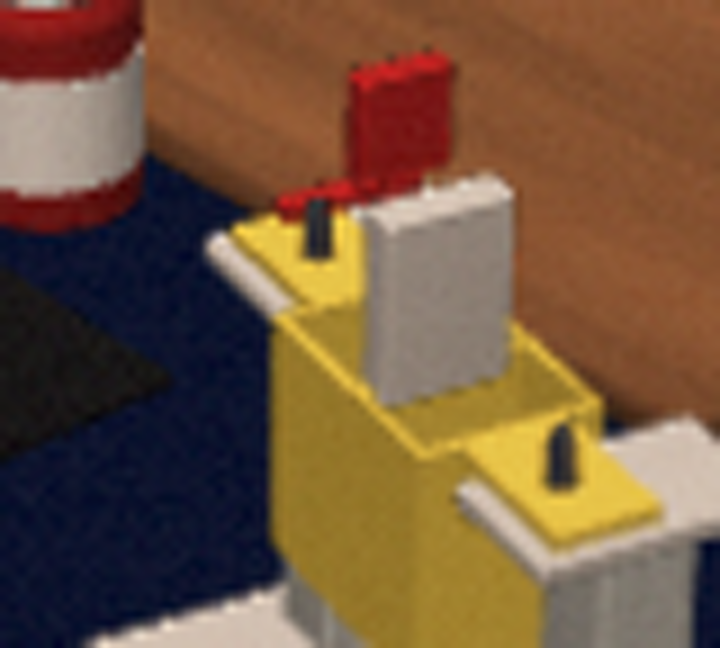

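View pics/scene18f.png

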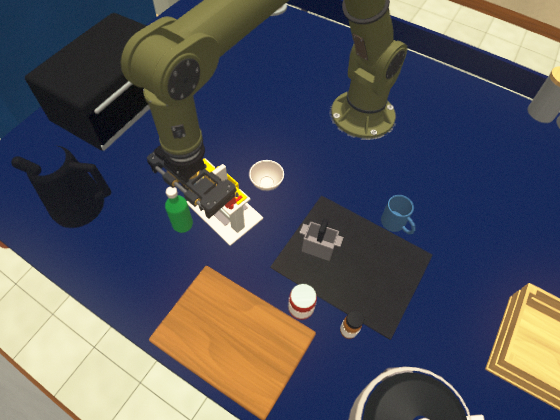

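The keeper lies over the left ear. I'll measure its angle against the ear line (the holes and pins).

```bash
python3 - <<'E'
from h import *
p,R,o=pose(); print(p,o["force"])
c=optics.read_camera("wrist"); im=c["image"].astype(int)
cv2.imwrite("pics/wrist19.png",cv2.resize(c["image"][30:140,70:310],None,fx=3.3,fy=3.3,interpolation=cv2.INTER_CUBIC))
m=(im[...,2]>120)&(im[...,1]<70)&(im[...,0]<70); m[:, :255]=0; m[:,300:]=0; m[140:]=0
q=np.argwhere(m)[:,::-1]; print(len(q),q.min(0),q.max(0))
# arm section: rows near tip
a=q[q[:,1]<76]; print(len(a))
def ax(pts,z):
    w=at_z(c,pts,z)[:,:2]; mm=w.mean(0); u=np.linalg.svd(w-mm)[2][0]; u=u if u[0]<0 else -u
    return mm,np.degrees(np.arctan2(u[1],u[0]))
print("arm",ax(a,.154)); f=q[q[:,1]>84]; print("fin",ax(f,.180)); print("stop dir",180-13.42)
E
```

```text
[ 0.71212124 -0.12066339  0.28386044] [ 0.13492464 -0.45260211 -0.15009113]
635 [269  56] [283 120]
137
arm (array([ 0.59609871, -0.0984343 ]), np.float64(165.51942458727768))
fin (array([ 0.62572583, -0.10548393]), np.float64(166.01120006151405))
stop dir 166.58
```

View pics/wrist19.png

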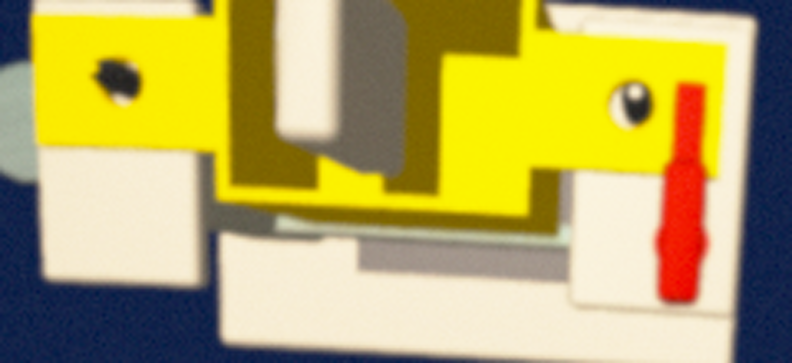

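The keeper is at 165.5–166.0° against 166.6° at the stop, so it is within about 1° of fully closed. The arm is clear of everything, so I'll hand in.

```bash
python3 -c "
from cell import env
print(env.sign_off())"
```

```text
the job is handed in; nothing more can be done
None
```

The job is done and handed in at about 26 s on the robot clock; `sign_off` gives no verdict. I swung the keeper out to about 1.6 rad and hung the yellow caddy on both pins. I then turned the keeper back until it met its stop, at about 0.3 N·m.

**Last checks:**
- **Caddy:** the pictures show both ears flat on the posts with a pin through each hole.
- **Keeper:** I measured its arm at 165.5° and its fin at 166.0°, against 166.6° for the stop. It is within about 1° of fully closed and lies over the ear.
- **Gripper:** it is open and clear of everything, with the force reading near zero.
- **Other things on the counter:** the tin, jars, bottle, bowl, mug and grey caddy look unmoved in the last pictures. I did not measure them again.

**Disagreements:**
- **Landmark network:** it was up to about 1 cm off on the pins from the side camera. I used a fit to the stand's corners and pins instead, good to under 1 px.
- **Side camera:** it showed a steady offset of about 1 px, the same for pins and holes, so it did not affect the fit.

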